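Rock a notched joist to its marked slope on a round-topped stud and hold it

TASK

Set the notched joist offcut to its slope for a trial fit: pick it up, hang its notch square across the middle of the round-topped stud block with the joist roughly level, and feel the shoulder of the notch come hard up against the stud. Then, with the notch staying seated, rock the long end up until the swinging pointer of the angle gauge settles on the red mark. Finish while still holding it there, resting on the stud without being forced down; leave the other things alone.

Things in the scene. Friction and masses are not known exactly. Their poses are not given: they have to be found in the camera images.
- joist: Light orange-brown joist offcut, 45 mm wide (its x), 400 mm long (y), 60 mm high (z), 0.5 to 0.8 kg, lying on its underside, a yellow angle gauge clamped on its top near the short end. Origin: on the underside, midway across, below the pencil line. The wood runs from y = -170 mm (short end) to y = +230 mm (long end). Its wood is bare except for the gauge
- joist_grip (a point): Middle of the pencil line across the joist's top, at (0, 0, 60) mm in the joist's frame. The line, drawn round the wood, marks the balance point, the place to grip across the 45 mm width from above
- joist_notch (a point): Point in the notch at (0, -80, 8) mm in the joist's frame. The notch crosses the underside from y = -108 to -66 mm, 22 mm deep (flat seat at z = 22 mm); its face at y = -66 mm, next to the long end, is the shoulder. When seat and shoulder both bear on the stud's round top, this point lies on the axis of that round, at any slope
- joist_tail (a point): Lower edge of the joist's short end, at (0, -170, 0) mm in the joist's frame
- stud_block: Dark reddish-brown stud block fixed to the bench: a board on edge, 28 mm thick (y), 120 mm long (x), on a plywood sole of 150 x 100 x 18 mm. Its top is fully rounded and 90 mm above the bench. Origin: middle of the sole's underside; z up. The joist goes square across its middle (joist x along block x); hung as it lies, not turned end for end, its long end is on the block's +y side
- stud_nose (a point): Middle of the axis of the stud's round top (radius 14 mm), 76 mm above the bench. What lies on the round can rock to any slope
- pointer (a joint): Black pendulum pointer of the gauge (rad): hangs by gravity, points up to the dial's zero when the joist is level and reads the joist's slope, positive with the long end up (the tip then moves towards the long end). Swings about 3 times a second when disturbed, settles in about 2 s. The dial has a stroke every 5 degrees, long ones every 15
- mark (a joint): Red mark at the edge of the dial: its angle in rad on the pointer's scale; set differently each time (0.17 to 0.38), stays where it is on the dial
- gauge_pivot (a point): Pivot of the pointer, at (-11, -125, 109) mm in the joist's frame. The round gauge, 80 mm across, stands between y = -165 and y = -85 mm and reaches z = 150 mm; its dial looks to -x of the joist (towards the robot)
- pointer_tip (a point): Tip of the pointer, 31 mm above its pivot; its z axis runs from the pivot to the tip
- mark_tip (a point): Inner end of the red mark, 31 mm from the same pivot; its z axis runs from the pivot to the mark

How it is judged:
On the way, in this order (a step that is already met when the one before it is completed fails the run):
1. the joist is lifted clear of the bench (height (world z) of each of joist, joist_tail above 0.03 m), for 0.1 s.
2. the notch hangs over the stud with its shoulder hard up, the joist square across and still well below the marked slope (y of joist_notch in the frame of stud_nose between -0.004 and 0.004 m and z of joist_notch in the frame of stud_nose between -0.004 and 0.004 m and x of joist_notch in the frame of stud_nose between -0.035 and 0.035 m and angle between the x axis of joist and the x axis of stud_block, either way round below 0.12 rad and contact force between joist and stud_block above 1 N and angle between joist's own z axis and vertical below 0.12 rad), for 0.2 s.
3. the joist, still seated, is rocked up until the pointer is on the mark (angle between the z axis of pointer_tip and the z axis of mark_tip, either way round below 0.044 rad and y of joist_notch in the frame of stud_nose between -0.004 and 0.004 m and z of joist_notch in the frame of stud_nose below 0.004 m and contact force between joist and stud_block above 0.5 N), for 0.3 s.
At the end, for the whole second after the job is handed in: Held by the fingers, the joist is at rest on the stud (0.5 to 40 N), seat and shoulder of its notch within 4 mm of home, within 35 mm of the middle and 0.12 rad of square, tail clear of the bench; the pointer rests within 2.5 degrees of the red mark (all of step 3 and velocity of joint pointer between -0.4 and 0.4 rad/s and z of joist_notch in the frame of stud_nose above -0.004 m and x of joist_notch in the frame of stud_nose between -0.035 and 0.035 m and angle between the x axis of joist and the x axis of stud_block, either way round below 0.12 rad and contact force between joist and stud_block below 40 N and contact force between the fingers and joist above 2 N and height (world z) of joist_tail above 0.012 m and linear speed of joist below 0.02 m/s); the arm keeps its last pose, push and grip.
It fails at once if the joist is forced on the stud with over 80 N (contact force between joist and stud_block above 80 N).
It fails at once if another thing on the bench is shifted by over 30 mm (distance of any of hammer, try_square, folding_rule, tape_measure, pencil, glue_brush, sanding_block from where it was at the start of the episode above 0.03 m).
It also fails if it takes over 58 s, if anything falls off the work surface, if the arm or the gripper's body presses on something with over 40 N, if the wrist force passes 120 N, or if a joint passes its speed limit or range.

ROBOT

A 7-joint arm with a two-finger parallel gripper is mounted at the origin on a cart in front of the work surface, level with it; the furniture and walls round the work are solid. World frame = base frame: x ahead of the robot, y to its left, z up, the work surface at z = 0. Lengths are in m, angles in rad, forces in N, time in s.
With the tool pointing down it reaches from about 0.4 to 0.85 m from the base axis. Payload 6.9 kg.
Tool frame: the origin (TCP) lies between the finger pads; the fingertips stand arm.finger_overhang ahead of it and the grasp point (between the pads) lies 3 mm ahead of it (arm.finger_overhang is the distance from the TCP to the fingertips, in m); z points along the fingers, y is the direction in which the jaws open and shut (so a half turn about z gives the same grasp; the last joint's range is limited). The gripper opens to 85 mm and grips with 20 to 120 N. Pads are 22 mm wide; open, the fingers measure 114 mm over their backs; the gripper's body (76 mm by 85 mm) begins 54 mm behind the grasp point. The pads swing forward as they close: fully open they stand 13 mm farther back than shut.
Start: joints at [0.105, 0.507, -0.238, 1.5, 0.126, 1.149, -0.155], TCP at [0.625, -0, 0.253] pointing down, gripper open.
Joint ranges: [-3.08, 3.08], [-0.24, 2.05], [-1.43, 1.35], [0, 2.5], [-1.52, 4.66], [0.17, 1.96], [-2.89, 2.89]. Speed limits (rad/s): [2.39, 2.39, 3.14, 3.14, 3.14, 3.14, 3.14].

INTERFACE

Orientations are given as a 3x3 rotation matrix whose columns are the frame's x, y, z axes.
In Python, from plant import arm, cams, order gives the robot as it stands.
- The arm moves only by the tool servo_tool, never from a script. Its argument "steps" is a list of rows, each an object with "travel": the shift along the world's x, y, z in cm, a list of three; "turn": the turn about the world's z in degrees; "fingers": the closure, from -1 (fully open) to 1 (shut). In form: [{"travel": [tx, ty, tz], "turn": turn, "fingers": fingers}, ...]. A call has 1 to 20 rows; each row is the pose to reach, as a shift and turn from the pose commanded when the call began; what a row does not reach only later rows make up. A row lasts 1/12 s, in which the tool goes at most 41.7 mm and 7.16 degrees, less where a joint would pass 70% of its speed; a pose out of reach is approached as far as the arm can. A call with a gripper value outside its range is refused whole. The fingers move at their own pace and stop on an object; "grip_force" is the grip in N (left out, the last holds). Time passes only in rows, so rows that repeat a pose let the fingers close. It gives the time, the measured TCP pose, the force and the opening at its end, in the units of the state.
- arm.read_state(): the state, without advancing time (a new reading comes with each control period).
- cams.read_camera(name): name is "scene" or "side" or "wrist"; returns the picture (420x560x3 uint8, red, green, blue); there is no depth.
- cams.camera_model(name): a dict with "fx", "fy", "cx", "cy" (pixels), "cam_to_world" (4x4, takes a point from camera to world coordinates). Camera axes: x right, y down, z forward; pixel columns grow to the right and rows downward; lengths in m; the calibration is good to about 2 mm. A picture is of the moment at which its call begins: read the wrist's pose just before it. camera_model takes no time and is no camera call; for the wrist camera it gives the pose at the moment of the call.
- order.sign_off(): hands the job in, once; it reports no verdict.
The state is a dict: "t": time; "joints": joint angles; "joint_vel": joint speeds; "tau": joint torques, N m; "ee_pos": TCP position; "tool_rot": TCP orientation; "force": force on the tool from outside, world axes, zero at the start; "moment": the same for the moment, N m; "grip_width": opening from 0.0 (shut) to 1.0 (fully open).
Only numpy, scipy, OpenCV 4.12 (cv2) and the standard library are available. Lean on these libraries where they do the work, as an engineer would, in place of code of your own. Each camera call takes 0.05 s, during which the arm holds its last target.

## Working session

There is one attempt and no reset: what is moved stays moved. The work goes in short steps, Python scripts to look and compute and a tool call to move; the robot and the scene stay as the last step left them, time stands still between calls to the robot, and variables do not carry over. Pictures are saved under pics/ and viewed, and the job is handed in when it is done.

Besides the shell and the picture viewer there is one more tool, called after "Emit:" as a command line: name --argument value ..., lists and objects as JSON in quotes. servo_tool: Moves the arm, as the interface text tells. Its arguments: {"type":"object","properties":{"steps":{"type":"array"},"grip_force":{"type":"number"}},"required":["steps"]}

```bash
ls; mkdir -p pics; cat > h.py <<'E'
import numpy as np, cv2
from plant import arm, cams, order
def snap(n,f):
    im=cams.read_camera(n); cv2.imwrite('pics/'+f,im[:,:,::-1]); return im
def ray(n,u,v,M=None):
    M=M or cams.camera_model(n); T=np.array(M['cam_to_world'])
    d=T[:3,:3]@np.array([(u-M['cx'])/M['fx'],(v-M['cy'])/M['fy'],1]); return T[:3,3],d
def onz(n,u,v,z,M=None):
    o,d=ray(n,u,v,M); return o+d*(z-o[2])/d[2]
def proj(n,p,M=None):
    M=M or cams.camera_model(n); T=np.array(M['cam_to_world'])
    q=T[:3,:3].T@(np.array(p)-T[:3,3]); return np.array([q[0]/q[2]*M['fx']+M['cx'],q[1]/q[2]*M['fy']+M['cy']])
E
python3 - <<'E'
from h import *
for n in ['scene','side','wrist']:
    snap(n,n+'0.png'); M=cams.camera_model(n); print(n,M['fx'],np.round(M['cam_to_world'],3).tolist())
s=arm.read_state(); print(s); print(arm.finger_overhang)
E
```

```text
pics
scene 427.45852405381396 [[0.833, -0.339, 0.437, 0.162], [-0.553, -0.52, 0.651, -0.624], [0.006, -0.784, -0.621, 0.642], [0.0, 0.0, 0.0, 1.0]]
side 418.5388253061358 [[-1.0, -0.002, 0.011, 0.527], [-0.01, 0.47, -0.883, 0.677], [-0.004, -0.883, -0.47, 0.523], [0.0, 0.0, 0.0, 1.0]]
wrist 305.75222714769484 [[1.0, -0.0, -0.002, 0.625], [-0.001, -0.958, -0.286, 0.073], [-0.002, 0.286, -0.958, 0.373], [0.0, 0.0, 0.0, 1.0]]
{'t': 0.15, 'joints': array([ 0.10551211,  0.50813556, -0.23753083,  1.50088586,  0.12570937,
        1.14888507, -0.1548145 ]), 'joint_vel': array([-9.83252497e-05, -9.23895290e-04,  8.29214990e-04, -2.42355262e-03,
       -1.39279085e-03, -6.55560113e-04, -4.56607233e-04]), 'tau': array([-1.45638624e-03, -6.21010351e+01, -2.18872748e+00, -2.49840939e+01,
        1.27439146e-02,  9.07797832e-03,  3.50406015e-05]), 'ee_pos': array([ 6.24661964e-01, -8.08720117e-05,  2.52640702e-01]), 'tool_rot': array([[ 2.84472151e-05,  9.99999120e-01, -1.32663501e-03],
       [ 9.99999999e-01, -2.84910149e-05, -3.29968660e-05],
       [-3.30346342e-05, -1.32663407e-03, -9.99999119e-01]]), 'force': array([ 0.16860902, -0.24232146,  0.19307151]), 'moment': array([-0.00254609,  0.01675871,  0.02351497]), 'grip_width': 1.0017316105642784}
0.022
```

View pics/scene0.png

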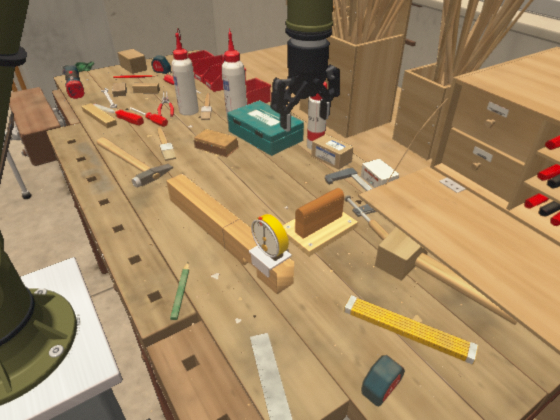

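View pics/side0.png

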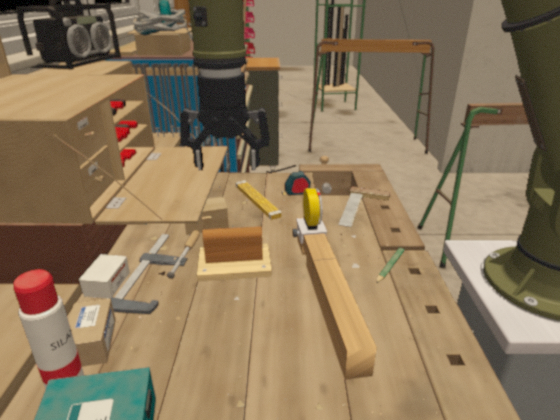

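View pics/wrist0.png

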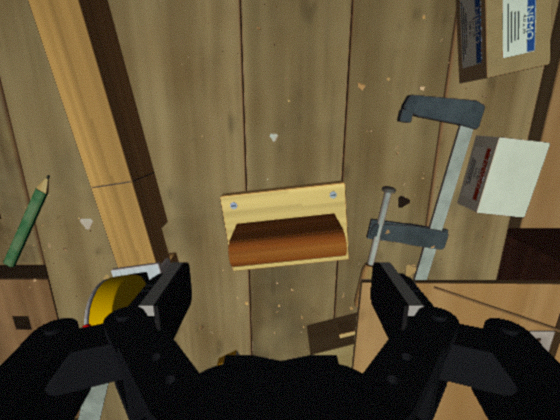

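The wrist view shows the joist at the left (pencil line about (92,187) to (148,178)) and the stud block in the middle (sole corners about (221,196), (344,184), (348,258), (231,270)). I'll enlarge it to measure.

```bash
python3 - <<'E'
import cv2
a=cv2.imread('pics/wrist0.png')
cv2.imwrite('pics/w0a.png',cv2.resize(a[0:290,20:180],None,fx=2.7,fy=2.06*1,interpolation=cv2.INTER_CUBIC))
cv2.imwrite('pics/w0b.png',cv2.resize(a[160:290,200:370],None,fx=4.5,fy=4.5,interpolation=cv2.INTER_CUBIC))
b=cv2.imread('pics/scene0.png')
cv2.imwrite('pics/s0.png',cv2.resize(b[165:305,155:365],None,fx=3.8,fy=3.8,interpolation=cv2.INTER_CUBIC))
E
```

```text
(no output)
```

View pics/w0a.png

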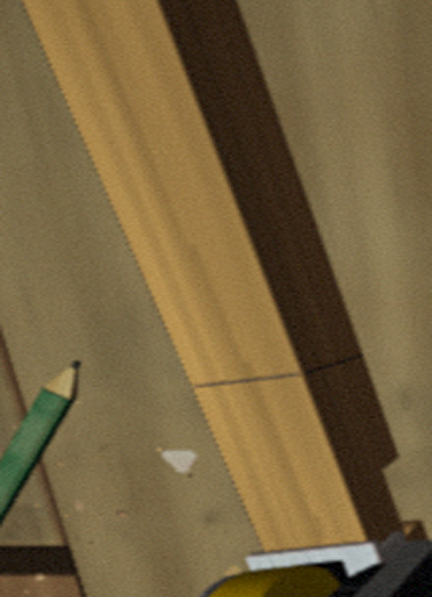

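View pics/w0b.png

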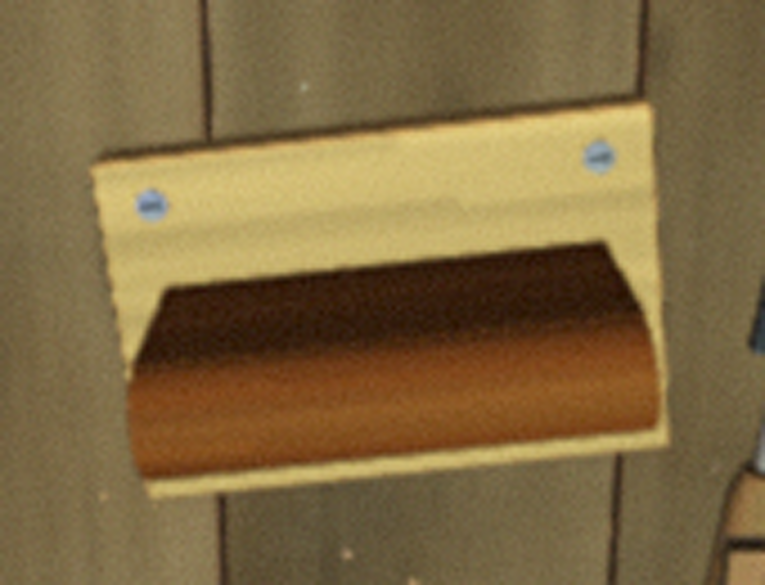

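View pics/s0.png

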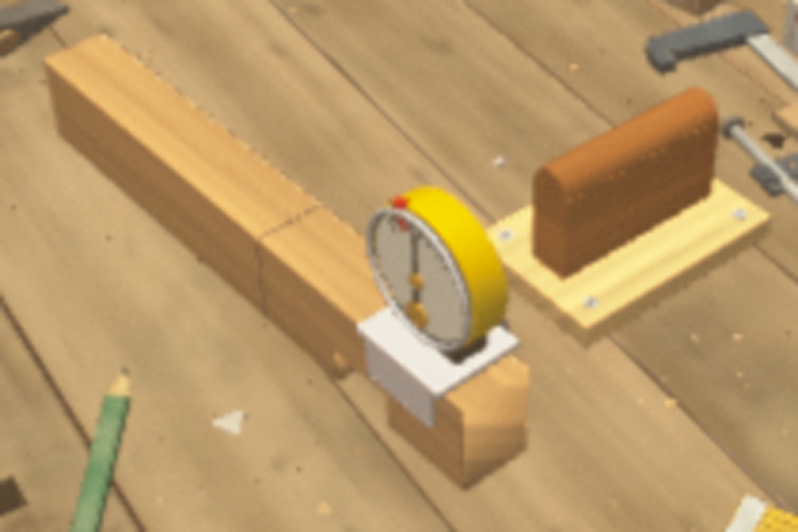

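The enlarged crops show the pencil line ends at crop (195,386) and (300,375), the sole corners clearly, and in the scene view the red mark a bit towards the long end of the pointer. Now I'll compute positions.

```bash
python3 - <<'E'
from h import *
wa=lambda x,y:(20+(x+.5)/2.7-.5,(y+.5)/2.06-.5)
wb=lambda x,y:(200+(x+.5)/4.5-.5,160+(y+.5)/4.5-.5)
s0=lambda x,y:(155+(x+.5)/3.8-.5,165+(y+.5)/3.8-.5)
P=lambda n,f,x,y,z: onz(n,*f(x,y),z)
a,b=P('wrist',wa,195,386,.06),P('wrist',wa,300,375,.06)
print('pencil',a,b,np.linalg.norm(a-b),(a+b)/2, np.degrees(np.arctan2(*(b-a)[1::-1])))
for q in [((22,0),(265,548)),((158,0),(364,541))]:
    p=[P('wrist',wa,*k,.06) for k in q]; d=p[0]-p[1]; print('edge',p,np.degrees(np.arctan2(d[1],d[0]))-90)
# scene pencil
a,b=P('scene',s0,260,240,.06),P('scene',s0,320,206,.06)
print('scene pencil',a,b,np.linalg.norm(a-b),(a+b)/2)
for k in [(45,62),(105,36)]: print('scene long end',P('scene',s0,*k,.06))
c=[P('wrist',wb,*k,.018) for k in [(95,165),(650,103),(668,442),(152,494)]]
print('sole',np.array(c).round(4).tolist(),np.mean(c,0)); 
for i in range(4):
    d=c[(i+1)%4]-c[i]; print(np.linalg.norm(d),np.degrees(np.arctan2(d[1],d[0])))
c=[P('scene',s0,*k,.018) for k in [(588,327),(768,212)]]
print('scene sole',c,np.linalg.norm(c[0]-c[1]))
E
```

```text
pencil [0.42676126 0.00488298 0.06      ] [0.46823002 0.01053688 0.06      ] 0.041852414487800284 [0.44749564 0.00770993 0.06      ] 7.763905484840141
edge [array([0.39992872, 0.17443742, 0.06      ]), array([ 0.44001731, -0.08577882,  0.06      ])] 8.758060973110176
edge [array([0.44463137, 0.17438913, 0.06      ]), array([ 0.48196909, -0.08155161,  0.06      ])] 8.300001206890911
scene pencil [0.42452404 0.00226183 0.06      ] [0.46567309 0.0098552  0.06      ] 0.04184379920627852 [0.44509857 0.00605851 0.06      ]
scene long end [0.38925024 0.22729765 0.06      ]
scene long end [0.43201139 0.23414996 0.06      ]
sole [[0.5523, -0.0155, 0.018], [0.6987, 0.0012, 0.018], [0.7094, -0.0959, 0.018], [0.5631, -0.1122, 0.018]] [ 0.63089141 -0.05558249  0.018     ]
0.1473044936629582 6.504536747791954
0.09775400526908196 -83.67092979557742
0.1472242559648528 -173.65372466201657
0.09734713246441232 96.37589320129854
scene sole [array([ 0.56102332, -0.11614396,  0.018     ]), array([ 0.70880778, -0.09547342,  0.018     ])] 0.14922305695355612
```

Emit:
servo_tool --steps '[{"travel": [-4,0.6,0],"turn": 2,"fingers": -1},{"travel": [-8,1.2,0],"turn": 4,"fingers": -1},{"travel": [-12,1.8,0],"turn": 6,"fingers": -1},{"travel": [-15,2.3,0],"turn": 8.4,"fingers": -1},{"travel": [-17,2.6,-1],"turn": 8.4,"fingers": -1},{"travel": [-18.0,2.7,-2],"turn": 8.4,"fingers": -1},{"travel": [-18.0,2.7,-2],"turn": 8.4,"fingers": -1},{"travel": [-18.0,2.7,-2],"turn": 8.4,"fingers": -1},{"travel": [-18.0,2.7,-2],"turn": 8.4,"fingers": -1}]' --grip_force 80

```text
t: 0.9
ee_pos: [0.4462, 0.0269, 0.2337]
tool_rot: [[-0.146, 0.989, 0.001], [0.989, 0.146, 0.0], [0.0, 0.001, -1.0]]
force: [0.0, -0.8, 0.3]
grip_width: 1.0
```

```bash
python3 - <<'E'
from h import *
M=cams.camera_model('wrist'); a=snap('wrist','w1.png'); snap('scene','sc1.png')
import json; json.dump({k:(np.array(v).tolist()) for k,v in M.items()},open('M1.json','w'))
for k in [(60,376),(153,375),(150,410)]: print('teal box top?',onz('side',*k,.06))
cv2.imwrite('pics/w1.png',cv2.resize(a[:,:,::-1],(784,588),interpolation=cv2.INTER_CUBIC))
print(arm.read_state()['ee_pos'],arm.read_state()['t'])
E
```

```text
teal box top? [0.82880791 0.28591536 0.06      ]
teal box top? [0.70325694 0.28333995 0.06      ]
teal box top? [0.69230208 0.33648386 0.06      ]
[0.44627515 0.02695586 0.23361253] 1.0
```

View pics/w1.png

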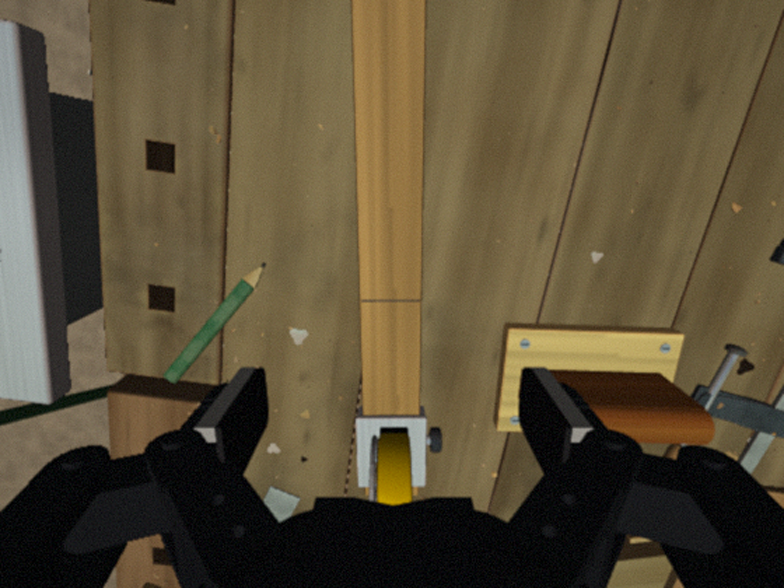

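View pics/sc1.png

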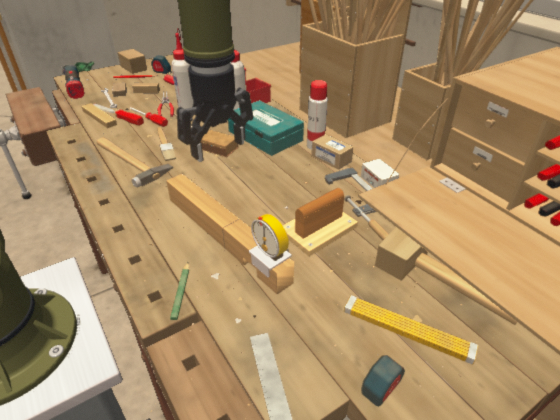

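The pencil line ends lie at (361,300) and (421,300) in the 784-wide wrist picture. The joist is aligned with the tool and the path between the fingers is clear.

```bash
python3 - <<'E'
from h import *; import json
M=json.load(open('M1.json'))
f=lambda x,y:((x+.5)/1.4-.5,(y+.5)/1.4-.5)
R=arm.read_state()['tool_rot']; e=arm.read_state()['ee_pos']
for k in [(361,300),(421,300)]:
    p=onz('wrist',*f(*k),.06,M); print(p,R.T@(p-e))
for k in [(352,2),(425,2)]:
    p=onz('wrist',*f(*k),.06,M); print(p,R.T@(p-e))
c=[onz('wrist',*f(*k),.018,M) for k in [(507,328),(684,333),(498,430)]]
print(c,np.linalg.norm(c[0]-c[1]),np.linalg.norm(c[0]-c[2]))
d=c[1]-c[0];print(np.degrees(np.arctan2(d[1],d[0])), (c[1]+c[2])/2)
E
```

```text
[0.42595833 0.00503966 0.06      ] [-0.01875856 -0.02346155  0.17358593]
[0.46865784 0.01129129 0.06      ] [-0.01879319  0.01969315  0.17362797]
[0.39762485 0.18865117 0.06      ] [ 0.16702173 -0.02474814  0.1736226 ]
[0.44061446 0.19497315 0.06      ] [0.16701445 0.01870382 0.17366493]
[array([ 0.54883398, -0.0150677 ,  0.018     ]), array([0.69734044, 0.00211807, 0.018     ]), array([ 0.56250223, -0.11267639,  0.018     ])] 0.14949755112073207 0.09856102907273248
6.601136522100347 [ 0.62992133 -0.05527916  0.018     ]
```

Emit:
servo_tool --steps '[{"travel": [-0.2,0,-3],"turn": 0,"fingers": -1},{"travel": [-0.2,0,-6],"turn": 0,"fingers": -1},{"travel": [-0.2,0,-9],"turn": 0,"fingers": -1},{"travel": [-0.2,0,-12],"turn": 0,"fingers": -1},{"travel": [-0.2,0,-14.5],"turn": 0,"fingers": -1},{"travel": [-0.2,0,-16.5],"turn": 0,"fingers": -1},{"travel": [-0.2,0,-18.0],"turn": 0,"fingers": -1},{"travel": [-0.2,0,-18.6],"turn": 0,"fingers": -1},{"travel": [-0.2,0,-18.6],"turn": 0,"fingers": -1},{"travel": [-0.2,0,-18.6],"turn": 0,"fingers": -1}]'

```text
t: 1.83
ee_pos: [0.4436, 0.0271, 0.0474]
tool_rot: [[-0.146, 0.989, 0.0], [0.989, 0.146, -0.0], [-0.0, 0.0, -1.0]]
force: [0.7, 0.3, 0.7]
grip_width: 1.0
```

Emit:
servo_tool --steps '[{"travel": [0,0,0],"turn": 0,"fingers": 0},{"travel": [0,0,0],"turn": 0,"fingers": 0.5},{"travel": [0,0,0],"turn": 0,"fingers": 1},{"travel": [0,0,0],"turn": 0,"fingers": 1},{"travel": [0,0,0],"turn": 0,"fingers": 1},{"travel": [0,0,0],"turn": 0,"fingers": 1},{"travel": [0,0,0],"turn": 0,"fingers": 1},{"travel": [0,0,0],"turn": 0,"fingers": 1},{"travel": [0,0,0],"turn": 0,"fingers": 1},{"travel": [0,0,0],"turn": 0,"fingers": 1}]' --grip_force 80

```text
t: 2.67
ee_pos: [0.4438, 0.027, 0.0484]
tool_rot: [[-0.146, 0.989, 0.002], [0.989, 0.146, -0.0], [-0.0, 0.002, -1.0]]
force: [0.2, -0.5, 9.2]
grip_width: 0.514
```

Emit:
servo_tool --steps '[{"travel": [0,0,1],"turn": 0,"fingers": 1},{"travel": [0,0,3],"turn": 0,"fingers": 1},{"travel": [0,0,5],"turn": 0,"fingers": 1},{"travel": [0,0,7],"turn": 0,"fingers": 1},{"travel": [0,0,9],"turn": 0,"fingers": 1},{"travel": [0,0,10.5],"turn": 0,"fingers": 1},{"travel": [0,0,11],"turn": 0,"fingers": 1},{"travel": [0,0,11],"turn": 0,"fingers": 1},{"travel": [0,0,11],"turn": 0,"fingers": 1},{"travel": [0,0,11],"turn": 0,"fingers": 1},{"travel": [0,0,11],"turn": 0,"fingers": 1}]'

```text
t: 3.58
ee_pos: [0.4423, 0.0269, 0.1562]
tool_rot: [[-0.146, 0.989, -0.002], [0.989, 0.146, -0.0], [0.0, -0.002, -1.0]]
force: [0.1, 0.6, -6.8]
grip_width: 0.507
```

```bash
python3 - <<'E'
from h import *
a=snap('scene','sc2.png'); snap('side','sd2.png')
cv2.imwrite('pics/sc2b.png',cv2.resize(a[60:290,130:350,::-1],None,fx=2.5,fy=2.5,interpolation=cv2.INTER_CUBIC))
s=arm.read_state();print(s['t'],s['force'],s['moment'],s['ee_pos'])
E
```

```text
3.6833 [ 0.46536639 -0.34499809 -6.75819533] [ 0.05529812 -0.02179652 -0.02009261] [0.44251333 0.02698742 0.15644704]
```

View pics/sc2b.png

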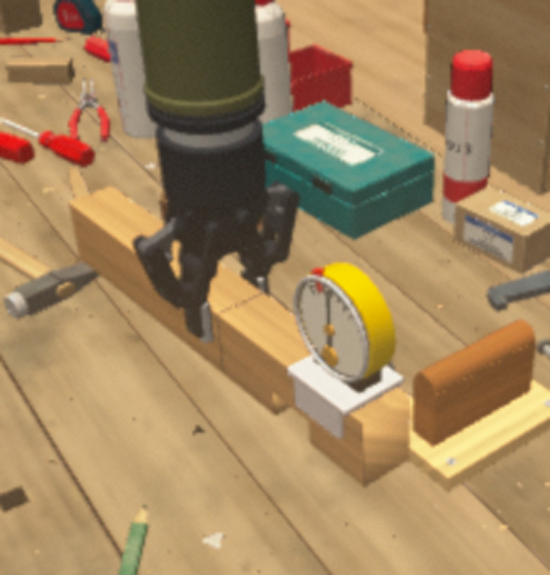

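View pics/sd2.png

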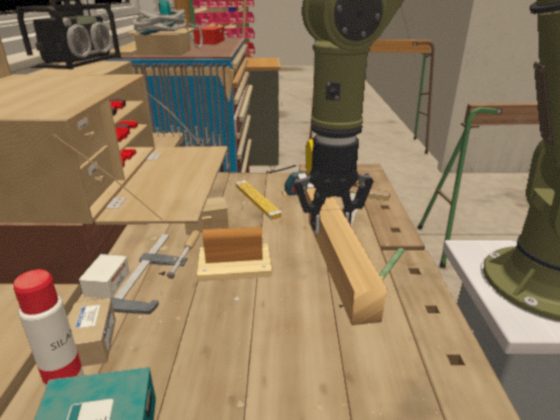

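The joist hangs level (pointer at the dial's zero, red mark toward the long end), held firmly. Next I carry it over the stud.

Emit:
servo_tool --steps '[{"travel": [1,0.1,0],"turn": 0,"fingers": 1},{"travel": [3,0.4,0],"turn": 0,"fingers": 1},{"travel": [5.5,0.7,0],"turn": -0.5,"fingers": 1},{"travel": [8,1,0],"turn": -1,"fingers": 1},{"travel": [10.5,1.3,0],"turn": -1.5,"fingers": 1},{"travel": [13,1.6,0],"turn": -1.9,"fingers": 1},{"travel": [15,1.9,0],"turn": -1.9,"fingers": 1},{"travel": [16.6,2.1,0],"turn": -1.9,"fingers": 1},{"travel": [17.4,2.3,0],"turn": -1.9,"fingers": 1},{"travel": [17.6,2.3,0],"turn": -1.9,"fingers": 1},{"travel": [17.6,2.3,0],"turn": -1.9,"fingers": 1},{"travel": [17.6,2.3,0],"turn": -1.9,"fingers": 1},{"travel": [17.6,2.3,0],"turn": -1.9,"fingers": 1}]'

```text
t: 4.77
ee_pos: [0.6179, 0.0498, 0.1572]
tool_rot: [[-0.113, 0.994, -0.001], [0.994, 0.113, -0.0], [-0.0, -0.001, -1.0]]
force: [0.6, -0.0, -6.9]
grip_width: 0.512
```

```bash
python3 - <<'E'
from h import *
a=snap('scene','sc3.png'); b=snap('side','sd3.png'); snap('wrist','w3.png')
cv2.imwrite('pics/sc3b.png',cv2.resize(a[100:290,200:400,::-1],None,fx=3,fy=3,interpolation=cv2.INTER_CUBIC))
s=arm.read_state();print(s['t'],s['force'],s['moment'],s['ee_pos'])
E
```

```text
4.9167 [-0.30042871  0.72828862 -6.11669458] [ 0.03780226 -0.05189658 -0.0179062 ] [0.61847305 0.04979961 0.1575752 ]
```

View pics/sc3b.png

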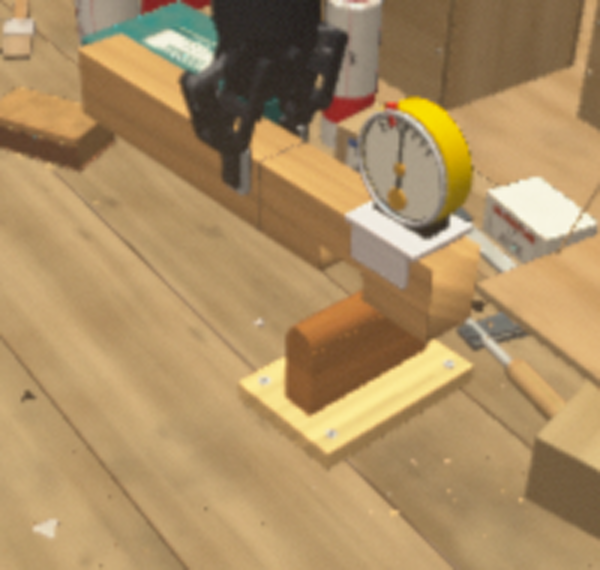

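View pics/sd3.png

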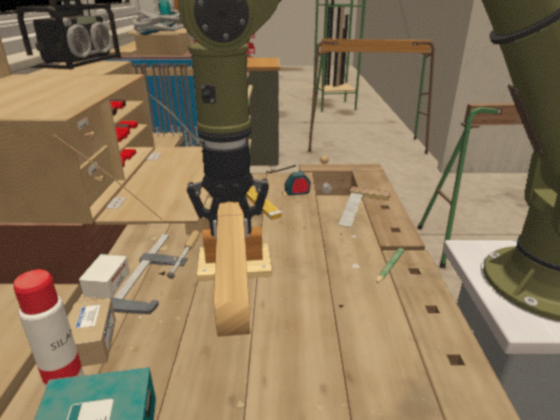

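View pics/w3.png

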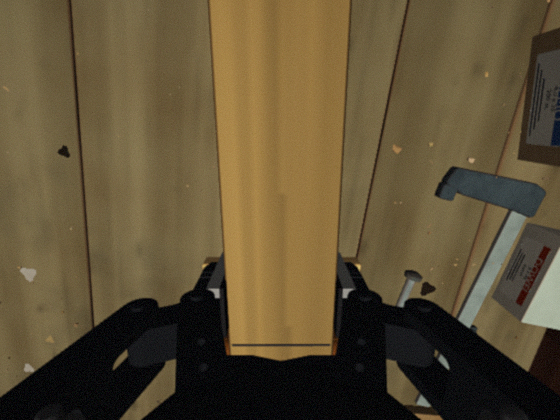

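The scene crop shows the near-side shoulder corner at crop (325,265) and the pencil line's top-left corner at about (260,160). In the wrist view the pencil line runs from (230,345) to (331,345).

```bash
python3 - <<'E'
from h import *
s=arm.read_state(); R=s['tool_rot']; e=s['ee_pos']
# wrist pencil
for k in [(230,345),(331,345)]:
    p=onz('wrist',*k,e[2]-.048+.06); print(p,R.T@(p-e))
a=np.radians(6.5); X=np.array([np.cos(a),np.sin(a),0]);Y=np.array([-np.sin(a),np.cos(a),0]);Z=np.array([0,0,1])
O=e-.019*Y-.048*Z-.001*X
J=lambda x,y,z:O+(x*X+y*Y+z*Z)/1000
c=lambda p:(proj('scene',p)-[200,100]+.5)*3-.5
for n,q in dict(sh0=(-22.5,-66,0),sh22=(-22.5,-66,22),pt=(-22.5,0,60),pb=(-22.5,0,0),tail=(-22.5,-170,0),tailtop=(-22.5,-170,60),long=(-22.5,230,60),piv=(-11,-125,109)).items(): print(n,c(J(*q)))
N=np.array([.6305,-.0555,.076])
for n,q in dict(end0=(-60,0,14),).items(): print(n,c(N+(q[0]*X+q[1]*Y+q[2]*Z)/1000))
for q in [(-75,-50,18),(75,-50,18),(-75,50,18)]: print('sole',c(N*[1,1,0]+(q[0]*X+q[1]*Y+q[2]*Z)/1000))
print('notch rel nose', X@(J(0,-80,8)-N),Y@(J(0,-80,8)-N),J(0,-80,8)-N)
E
```

```text
[0.59889002 0.02840354 0.1695752 ] [-0.01904513 -0.02187903 -0.01199492]
[0.6415471  0.03324171 0.1695752 ] [-0.01906482  0.02105154 -0.01199753]
sh0 [318.77505381 270.51204949]
sh22 [319.86300901 244.90810455]
pt [259.18905254 159.65654214]
pb [258.73589437 229.93272176]
tail [424.7641818  342.14808839]
tailtop [432.94040634 268.20808729]
long [77.8243715  46.34855386]
piv [400.97850961 166.1444616 ]
end0 [299.01347403 326.92567454]
sole [327.7387087  450.63496329]
sole [474.15136571 362.25886238]
sole [237.03126447 378.43133015]
notch rel nose -0.0010293857637555244 0.006984217636793589 [-0.0018134   0.00682279  0.0415752 ]
```

Emit:
servo_tool --steps '[{"travel": [0,0,-1],"turn": 0,"fingers": 1},{"travel": [0,0,-2],"turn": 0,"fingers": 1},{"travel": [0,0,-3],"turn": 0,"fingers": 1},{"travel": [0,0,-3.6],"turn": 0,"fingers": 1},{"travel": [0,0,-3.8],"turn": 0,"fingers": 1},{"travel": [0,0,-3.9],"turn": 0,"fingers": 1},{"travel": [0,0,-3.9],"turn": 0,"fingers": 1},{"travel": [0,0,-3.9],"turn": 0,"fingers": 1}]'

```text
t: 5.58
ee_pos: [0.6193, 0.0501, 0.1185]
tool_rot: [[-0.113, 0.994, 0.0], [0.994, 0.113, 0.0], [0.0, 0.0, -1.0]]
force: [-0.5, -0.3, -6.3]
grip_width: 0.516
```

Emit:
servo_tool --steps '[{"travel": [0,0,-0.1],"turn": 0,"fingers": 1},{"travel": [0,0,-0.1],"turn": 0,"fingers": 1},{"travel": [0,0,-0.2],"turn": 0,"fingers": 1},{"travel": [0,0,-0.2],"turn": 0,"fingers": 1},{"travel": [0,0,-0.2],"turn": 0,"fingers": 1},{"travel": [0,0,-0.2],"turn": 0,"fingers": 1}]'

```text
t: 6.08
ee_pos: [0.619, 0.0499, 0.1163]
tool_rot: [[-0.113, 0.994, 0.0], [0.994, 0.113, -0.0], [-0.0, 0.0, -1.0]]
force: [-0.5, 0.6, -6.3]
grip_width: 0.517
```

Emit:
servo_tool --steps '[{"travel": [0,0,-0.1],"turn": 0,"fingers": 1},{"travel": [0,0,-0.1],"turn": 0,"fingers": 1},{"travel": [0,0,-0.1],"turn": 0,"fingers": 1},{"travel": [0,0,-0.1],"turn": 0,"fingers": 1}]'

```text
t: 6.42
ee_pos: [0.6191, 0.0501, 0.1156]
tool_rot: [[-0.113, 0.994, 0.0], [0.994, 0.113, 0.0], [0.0, 0.0, -1.0]]
force: [-1.8, 0.0, -1.4]
grip_width: 0.518
```

Emit:
servo_tool --steps '[{"travel": [0,0,-0.1],"turn": 0,"fingers": 1},{"travel": [0,0,-0.1],"turn": 0,"fingers": 1},{"travel": [0,0,-0.1],"turn": 0,"fingers": 1},{"travel": [0,0,-0.1],"turn": 0,"fingers": 1}]'

```text
t: 6.75
ee_pos: [0.6191, 0.0503, 0.1148]
tool_rot: [[-0.113, 0.994, 0.001], [0.994, 0.113, 0.0], [0.0, 0.001, -1.0]]
force: [-3.7, 2.2, 5.2]
grip_width: 0.518
```

Seat contact came at TCP z ≈ 0.1158, as predicted (0.116). Now I ease off slightly and slide the shoulder toward the stud.

Emit:
servo_tool --steps '[{"travel": [0,0,0.1],"turn": 0,"fingers": 1},{"travel": [0.02,-0.15,0.1],"turn": 0,"fingers": 1},{"travel": [0.03,-0.3,0.1],"turn": 0,"fingers": 1},{"travel": [0.05,-0.45,0.1],"turn": 0,"fingers": 1},{"travel": [0.05,-0.5,0.1],"turn": 0,"fingers": 1},{"travel": [0.05,-0.5,0.1],"turn": 0,"fingers": 1}]'

```text
t: 7.25
ee_pos: [0.6202, 0.0457, 0.1155]
tool_rot: [[-0.114, 0.993, 0.002], [0.993, 0.114, 0.001], [0.001, 0.002, -1.0]]
force: [0.6, 6.1, 1.0]
grip_width: 0.515
```

Emit:
servo_tool --steps '[{"travel": [0.01,-0.1,0],"turn": 0,"fingers": 1},{"travel": [0.01,-0.1,0],"turn": 0,"fingers": 1},{"travel": [0.02,-0.2,0],"turn": 0,"fingers": 1},{"travel": [0.02,-0.2,0],"turn": 0,"fingers": 1},{"travel": [0.02,-0.2,0],"turn": 0,"fingers": 1}]'

```text
t: 7.67
ee_pos: [0.6202, 0.0433, 0.1154]
tool_rot: [[-0.114, 0.994, 0.001], [0.994, 0.114, 0.0], [0.0, 0.001, -1.0]]
force: [1.1, 4.2, 2.7]
grip_width: 0.522
```

Emit:
servo_tool --steps '[{"travel": [0.01,-0.1,0],"turn": 0,"fingers": 1},{"travel": [0.01,-0.1,0],"turn": 0,"fingers": 1},{"travel": [0.01,-0.1,0],"turn": 0,"fingers": 1}]'

```text
t: 7.92
ee_pos: [0.6202, 0.0425, 0.1155]
tool_rot: [[-0.113, 0.994, 0.001], [0.994, 0.113, 0.001], [0.001, 0.001, -1.0]]
force: [0.3, 4.6, 2.8]
grip_width: 0.514
```

Emit:
servo_tool --steps '[{"travel": [0.01,-0.1,0],"turn": 0,"fingers": 1},{"travel": [0.01,-0.1,0],"turn": 0,"fingers": 1},{"travel": [0.01,-0.1,0],"turn": 0,"fingers": 1}]'

```text
t: 8.17
ee_pos: [0.6201, 0.0424, 0.1156]
tool_rot: [[-0.114, 0.993, 0.001], [0.993, 0.114, 0.002], [0.002, 0.001, -1.0]]
force: [-0.2, 6.9, 3.2]
grip_width: 0.514
```

Emit:
servo_tool --steps '[{"travel": [0.01,-0.1,0],"turn": 0,"fingers": 1},{"travel": [0.01,-0.1,0],"turn": 0,"fingers": 1},{"travel": [0.01,-0.1,0],"turn": 0,"fingers": 1},{"travel": [0.01,-0.1,0],"turn": 0,"fingers": 1}]'

```text
t: 8.5
ee_pos: [0.6201, 0.0423, 0.1157]
tool_rot: [[-0.115, 0.993, 0.001], [0.993, 0.115, 0.003], [0.003, 0.001, -1.0]]
force: [-1.1, 9.0, 4.0]
grip_width: 0.515
```

```bash
python3 - <<'E'
from h import *
a=snap('scene','sc4.png')
cv2.imwrite('pics/sc4b.png',cv2.resize(a[120:290,260:400,::-1],None,fx=3.5,fy=3.5,interpolation=cv2.INTER_CUBIC))
s=arm.read_state();print(s['t'],s['force'],s['moment'],s['ee_pos'])
E
```

```text
8.55 [-0.97686795  8.58838476  2.77499565] [ 1.21536055  0.09148128 -0.06506553] [0.62010459 0.04234073 0.11566799]
```

View pics/sc4b.png

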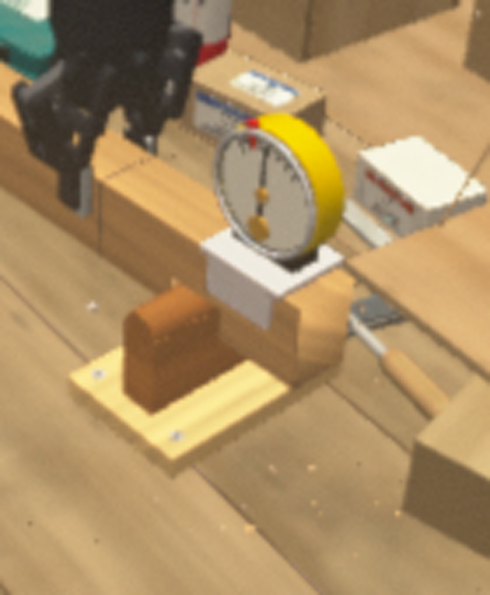

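The notch is over the stud with no gap at the shoulder; force has built to about 9 N, the joist is level and the pointer is near zero. Next I measure the mark's angle on the dial.

```bash
cat > g.py <<'E'
from h import *
def gauge(f,th=0.):
    """view of the dial, rectified onto the plane x=-11 (joist), th = joist slope guess; image axes: +y joist left/right"""
    s=arm.read_state(); a=snap('scene',f); M=cams.camera_model('scene')
    yaw=np.arctan2(s['tool_rot'][1,1],s['tool_rot'][0,1])
    X=np.array([np.cos(yaw),np.sin(yaw),0]);Yl=np.array([-np.sin(yaw),np.cos(yaw),0]);Z=np.array([0,0,1.])
    Y=np.cos(th)*Yl+np.sin(th)*Z; Zj=-np.sin(th)*Yl+np.cos(th)*Z
    G=s['ee_pos']-.003*Z
    piv=G-.001*X+(-.011*X-(.125+.019)*Y+(.109-.045)*Zj)
    # viewed from -x: right = -Y(world level)... robot looking +x sees +y on left
    S=6.; src=[];dst=[]
    for dy in(-.05,.05):
        for dz in(-.05,.05):
            src.append(proj('scene',piv+dy*Yl+dz*Z)); dst.append((300-dy*1000*S,300-dz*1000*S))
    H=cv2.getPerspectiveTransform(np.float32(src),np.float32(dst))
    w=cv2.warpPerspective(a[:,:,::-1],H,(600,600),flags=cv2.INTER_CUBIC)
    cv2.imwrite('pics/r_'+f,w); return w,piv,s
E
python3 - <<'E'
from g import *
w,piv,s=gauge('g4.png'); print(piv,s['t'])
E
```

```text
[ 0.62468491 -0.1020858   0.17666799] 8.55
```

View pics/r_g4.png

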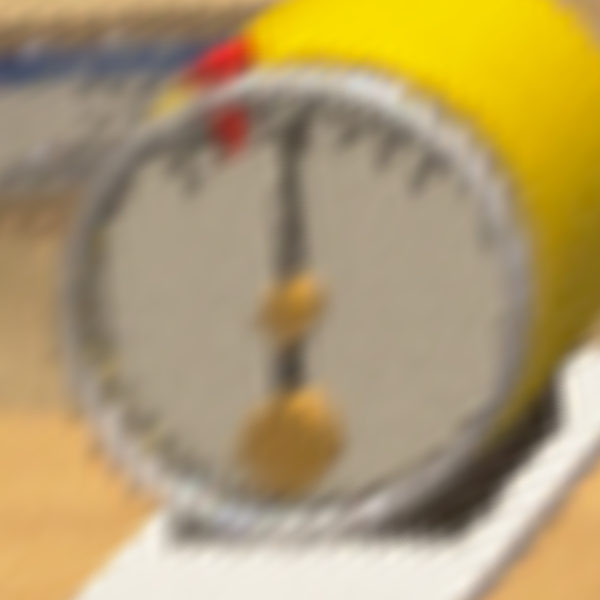

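Rectified dial: pivot at (293,305), pointer vertical, and the red mark's inner end at about (232,150), which puts the mark at roughly 20–24°. I lower the grip force so the joist can pivot in the pads, then start rocking along the arc.

Emit:
servo_tool --steps '[{"travel": [0,0,0],"turn": 0,"fingers": 1},{"travel": [0,0,0],"turn": 0,"fingers": 1},{"travel": [0.0,-0.1,0.24],"turn": 0,"fingers": 1},{"travel": [0.02,-0.2,0.48],"turn": 0,"fingers": 1},{"travel": [0.03,-0.3,0.71],"turn": 0,"fingers": 1},{"travel": [0.05,-0.42,0.94],"turn": 0,"fingers": 1},{"travel": [0.05,-0.42,0.94],"turn": 0,"fingers": 1},{"travel": [0.05,-0.42,0.94],"turn": 0,"fingers": 1}]' --grip_force 30

```text
t: 9.27
ee_pos: [0.6197, 0.0389, 0.1236]
tool_rot: [[-0.115, 0.993, -0.002], [0.993, 0.115, 0.004], [0.004, -0.002, -1.0]]
force: [0.2, 10.6, -4.7]
grip_width: 0.514
```

```bash
python3 - <<'E'
from g import *
w,piv,s=gauge('g5.png',.1); print(piv,s['t'],s['force'],s['ee_pos'],s['grip_width'],s['moment'])
a=cv2.imread('pics/g5.png')
b=cv2.resize(a[110:260,250:390],(560,600),interpolation=cv2.INTER_CUBIC); cv2.imwrite('pics/g5b.png',b)
E
```

```text
[ 0.62494736 -0.11115272  0.16988414] 9.2667 [ 0.18557934 10.62988046 -4.6718838 ] [0.61966769 0.03890466 0.12357988] 0.5142936019750709 [ 2.42951823 -0.04462594  0.04135736]
```

View pics/g5b.png

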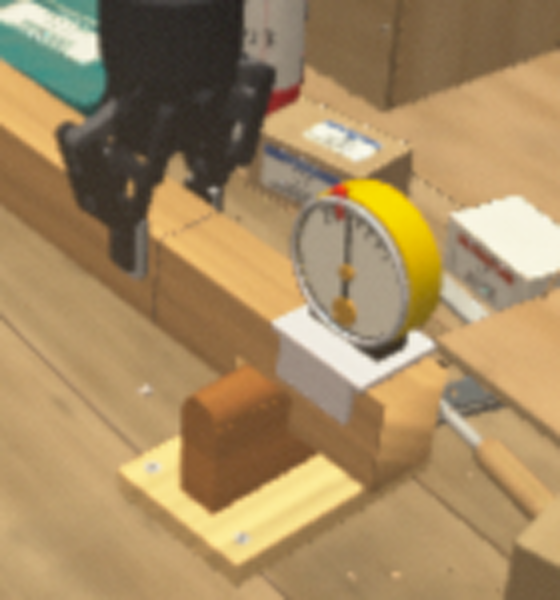

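View pics/r_g5.png

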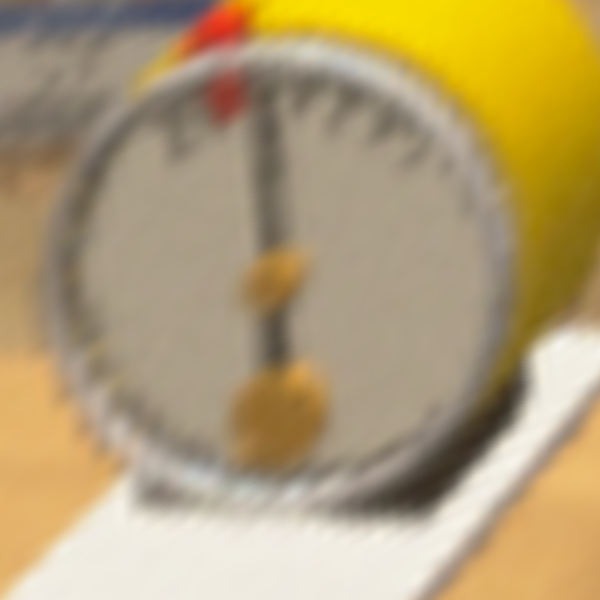

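Pointer-to-mark gap has dropped to about 14°. The pads resist a bit, and the seat may have lifted about 1 mm. I lower the grip to 20 N and push the shoulder a little harder.

Emit:
servo_tool --steps '[{"travel": [0.01,-0.1,0],"turn": 0,"fingers": 1},{"travel": [0.02,-0.2,0],"turn": 0,"fingers": 1},{"travel": [0.02,-0.2,0],"turn": 0,"fingers": 1},{"travel": [0.02,-0.2,0],"turn": 0,"fingers": 1},{"travel": [0.02,-0.2,0],"turn": 0,"fingers": 1}]' --grip_force 20

```text
t: 9.73
ee_pos: [0.6196, 0.0387, 0.1238]
tool_rot: [[-0.116, 0.993, -0.002], [0.993, 0.116, 0.006], [0.006, -0.002, -1.0]]
force: [-0.5, 13.5, -4.4]
grip_width: 0.511
```

Emit:
servo_tool --steps '[{"travel": [0.01,-0.11,0.2],"turn": 0,"fingers": 1},{"travel": [0.02,-0.23,0.41],"turn": 0,"fingers": 1},{"travel": [0.03,-0.35,0.62],"turn": 0,"fingers": 1},{"travel": [0.05,-0.5,0.85],"turn": 0,"fingers": 1},{"travel": [0.05,-0.5,0.85],"turn": 0,"fingers": 1},{"travel": [0.05,-0.5,0.85],"turn": 0,"fingers": 1}]'

```text
t: 10.23
ee_pos: [0.6204, 0.0326, 0.1322]
tool_rot: [[-0.115, 0.993, -0.002], [0.993, 0.115, 0.005], [0.005, -0.001, -1.0]]
force: [-0.0, 10.3, -4.4]
grip_width: 0.516
```

```bash
python3 - <<'E'
from g import *
w,piv,s=gauge('g6.png',.2); print(s['t'],s['force'],s['ee_pos'],s['grip_width'],s['moment'])
a=cv2.imread('pics/g6.png')
b=cv2.resize(a[110:260,250:390],(560,600),interpolation=cv2.INTER_CUBIC); cv2.imwrite('pics/g6b.png',np.hstack([b[:,:400],cv2.resize(w,(400,600))]))
E
```

```text
10.2333 [-0.03167335 10.32029729 -4.3884268 ] [0.6203641  0.03263684 0.13215541] 0.5156431785728214 [ 2.79512161 -0.0436577   0.00795656]
```

View pics/r_g6.png

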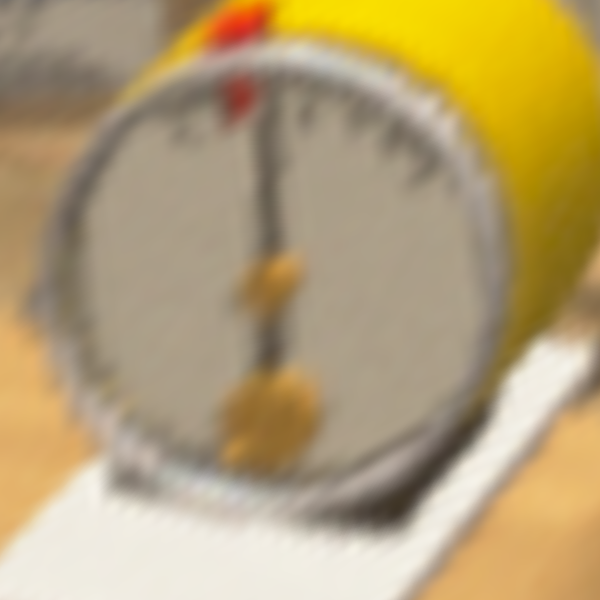

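View pics/g6b.png

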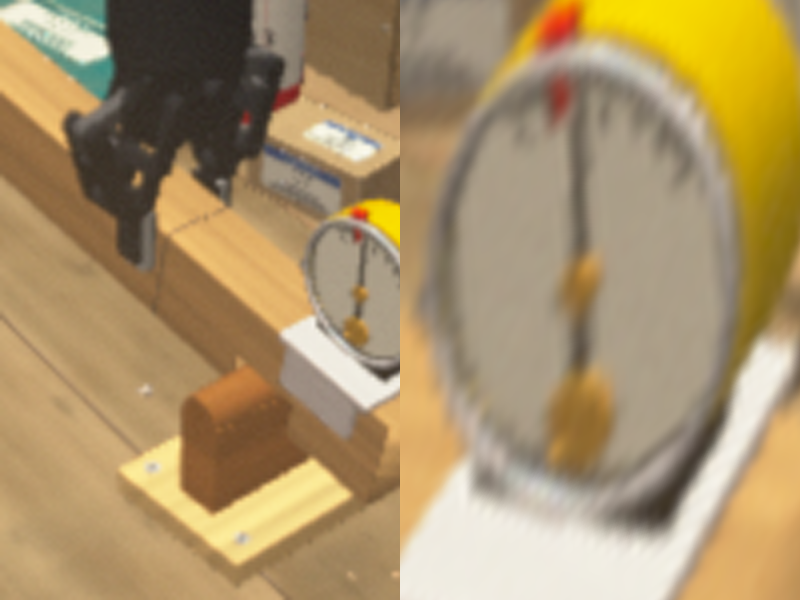

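Gap now about 11° and the slope about 0.17 rad, with 10 N on the shoulder and the seat carrying some 2 N. Continuing.

Emit:
servo_tool --steps '[{"travel": [0.01,-0.1,0.2],"turn": 0,"fingers": 1},{"travel": [0.02,-0.22,0.4],"turn": 0,"fingers": 1},{"travel": [0.03,-0.34,0.6],"turn": 0,"fingers": 1},{"travel": [0.05,-0.45,0.74],"turn": 0,"fingers": 1},{"travel": [0.06,-0.56,0.86],"turn": 0,"fingers": 1},{"travel": [0.06,-0.56,0.86],"turn": 0,"fingers": 1},{"travel": [0.06,-0.56,0.86],"turn": 0,"fingers": 1},{"travel": [0.06,-0.56,0.86],"turn": 0,"fingers": 1},{"travel": [0.06,-0.56,0.86],"turn": 0,"fingers": 1},{"travel": [0.06,-0.56,0.86],"turn": 0,"fingers": 1},{"travel": [0.06,-0.56,0.86],"turn": 0,"fingers": 1},{"travel": [0.06,-0.56,0.86],"turn": 0,"fingers": 1}]'

```text
t: 11.28
ee_pos: [0.6203, 0.0266, 0.1402]
tool_rot: [[-0.115, 0.993, -0.004], [0.993, 0.115, 0.005], [0.005, -0.003, -1.0]]
force: [-0.5, 9.8, -6.4]
grip_width: 0.512
```

```bash
python3 - <<'E'
from g import *
w,piv,s=gauge('g7.png',.27); print(s['t'],s['force'],s['ee_pos'],s['grip_width'],s['moment'])
a=cv2.imread('pics/g7.png')
b=cv2.resize(a[110:260,250:390],(560,600),interpolation=cv2.INTER_CUBIC); cv2.imwrite('pics/g7b.png',b)
E
```

```text
11.2833 [-0.5478237   9.78526354 -6.38937943] [0.62033171 0.02662244 0.14017464] 0.5122260540709616 [ 2.78675397  0.20115517 -0.04118107]
```

View pics/r_g7.png

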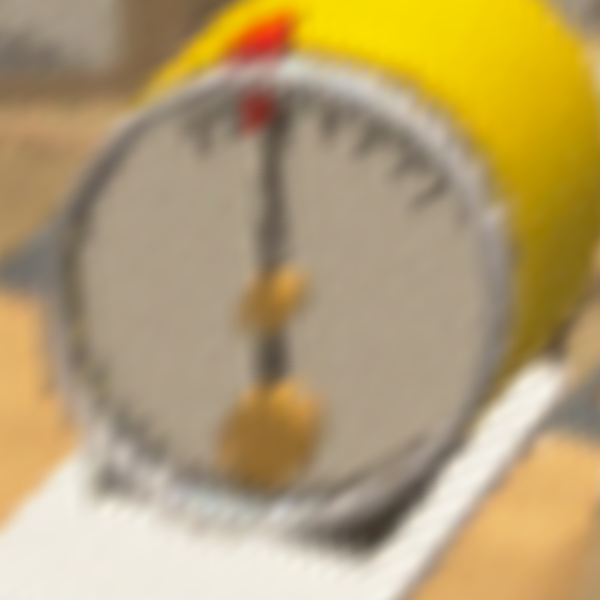

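View pics/g7b.png

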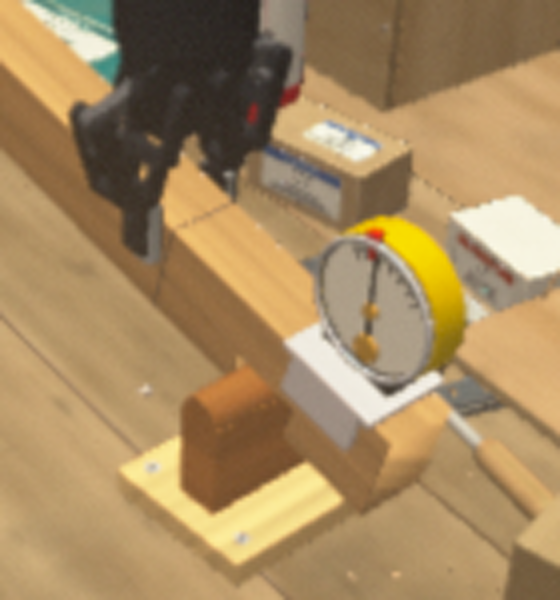

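The pointer is roughly 6–7° short of the mark now. The pivot position gives a slope of about 0.265, with the notch within about 1 mm of home. Continuing with slightly less lift to keep the seat loaded.

Emit:
servo_tool --steps '[{"travel": [0.01,-0.12,0.14],"turn": 0,"fingers": 1},{"travel": [0.02,-0.24,0.28],"turn": 0,"fingers": 1},{"travel": [0.04,-0.36,0.42],"turn": 0,"fingers": 1},{"travel": [0.05,-0.48,0.54],"turn": 0,"fingers": 1},{"travel": [0.06,-0.6,0.64],"turn": 0,"fingers": 1},{"travel": [0.06,-0.6,0.64],"turn": 0,"fingers": 1},{"travel": [0.06,-0.6,0.64],"turn": 0,"fingers": 1},{"travel": [0.06,-0.6,0.64],"turn": 0,"fingers": 1},{"travel": [0.06,-0.6,0.64],"turn": 0,"fingers": 1},{"travel": [0.06,-0.6,0.64],"turn": 0,"fingers": 1},{"travel": [0.06,-0.6,0.64],"turn": 0,"fingers": 1},{"travel": [0.06,-0.6,0.64],"turn": 0,"fingers": 1}]'

```text
t: 12.33
ee_pos: [0.6208, 0.021, 0.1469]
tool_rot: [[-0.115, 0.993, -0.004], [0.993, 0.115, 0.005], [0.005, -0.003, -1.0]]
force: [-2.9, 11.9, -3.6]
grip_width: 0.516
```

```bash
python3 - <<'E'
from g import *
w,piv,s=gauge('g8.png',.34); print(s['t'],s['force'],s['ee_pos'],s['grip_width'],s['moment'])
a=cv2.imread('pics/g8.png')
b=cv2.resize(a[110:260,250:390],(560,600),interpolation=cv2.INTER_CUBIC); cv2.imwrite('pics/g8b.png',b)
E
```

```text
12.3333 [-2.85201778 11.85326513 -3.5849935 ] [0.62081313 0.02104757 0.14692927] 0.5162487962743351 [ 2.89058126  0.46651979 -0.10716068]
```

View pics/r_g8.png

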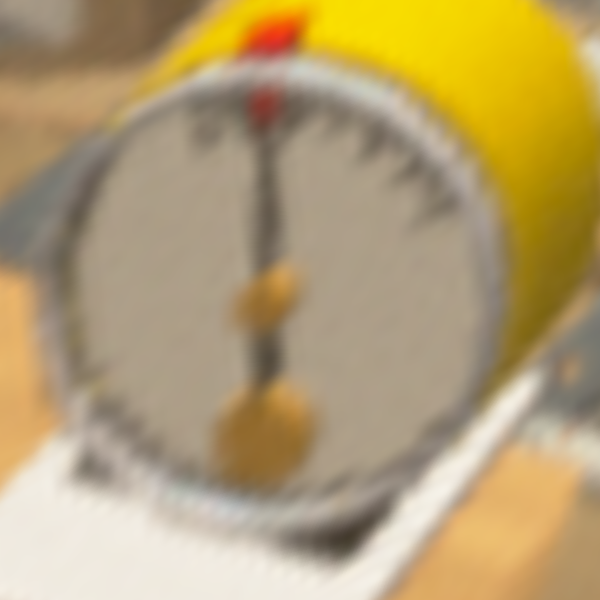

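View pics/g8b.png

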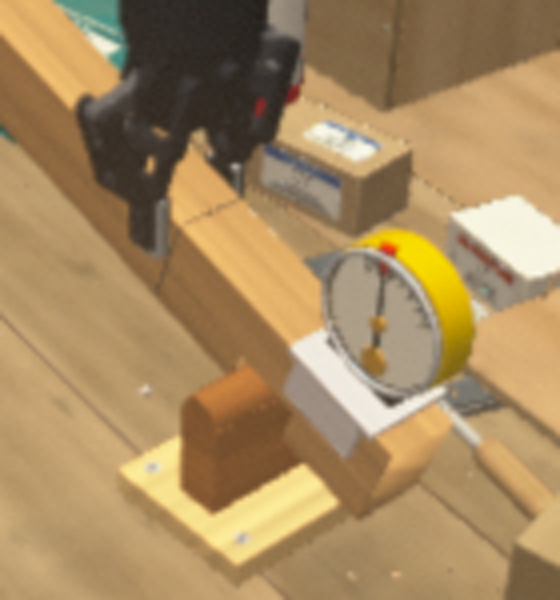

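The pointer now lies nearly under the red mark. The camera views the dial obliquely, though, so a depth difference between mark and pointer could bias the reading. I'll check that on raw pixels.

```bash
python3 - <<'E'
import cv2,numpy as np
ims=[cv2.imread(f'pics/g{k}.png') for k in (4,5,7,8)]
out=[]
for a,(u,v) in zip(ims,[(335,168),(337,172),(343,182),(345,190)]):
    c=a[v-24:v+24,u-16:u+16]; out.append(cv2.resize(c,None,fx=6,fy=12,interpolation=cv2.INTER_NEAREST) if 0 else cv2.resize(c,None,fx=6.2,fy=6.2*2,interpolation=cv2.INTER_NEAREST))
cv2.imwrite('pics/raw.png',np.hstack(out))
E
```

```text
(no output)
```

View pics/raw.png

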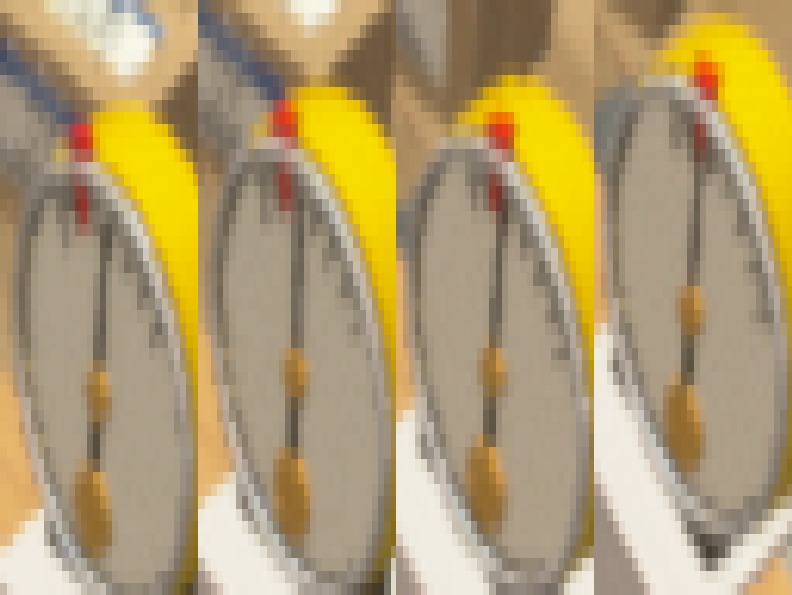

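```bash
cat > red.py <<'E'
from h import *
def meas(a):
    """a: RGB image. returns face-strip red centroid, pivot centroid, bob centroid (raw px)"""
    f=a.astype(float); u0,v0=300,120; f=f[v0:260,u0:380]
    r,g,b=f[...,0],f[...,1],f[...,2]
    red=np.clip(r-np.maximum(g,b)-18,0,None); 
    m=((r-g>45)&(g-b<25)).astype(np.uint8)
    return f,red,m
E
python3 - <<'E'
from red import *
for k in (4,5,6,7,8):
    a=cv2.imread(f'pics/g{k}.png')[:,:,::-1]; f,red,m=meas(a)
    # print red pixels
    ys,xs=np.where((f[...,0]-f[...,1]>35)&(f[...,1]-f[...,2]<30))
    print(k,[(int(x)+300,int(y)+120,int(f[y,x,0]),int(f[y,x,1]),int(f[y,x,2])) for y,x in zip(ys,xs)])
    o=((f[...,0]-f[...,2]>70)&(f[...,0]<215)&(f[...,0]-f[...,1]<75)&(f[...,0]-f[...,1]>25)).astype(np.uint8)
    n,l,st,c=cv2.connectedComponentsWithStats(o,connectivity=8)
    print('  orange',[(st[i,4],(c[i]+[300,120]).round(2).tolist()) for i in range(1,n) if 5<st[i,4]<60])
E
```

```text
4 [(323, 131, 139, 82, 71), (324, 131, 133, 73, 59), (318, 132, 136, 94, 84), (319, 132, 155, 96, 88), (320, 132, 144, 89, 79), (321, 132, 136, 77, 69), (322, 132, 134, 62, 57), (323, 132, 131, 48, 46), (324, 132, 130, 61, 46), (317, 133, 104, 45, 40), (318, 133, 136, 57, 51), (319, 133, 144, 53, 50), (320, 133, 139, 51, 46), (321, 133, 134, 46, 42), (322, 133, 128, 41, 38), (323, 133, 126, 38, 35), (324, 133, 133, 66, 47), (317, 134, 124, 43, 36), (318, 134, 143, 42, 43), (319, 134, 140, 42, 37), (320, 134, 137, 42, 40), (321, 134, 131, 38, 34), (322, 134, 130, 41, 38), (323, 134, 133, 55, 44), (317, 135, 131, 42, 41), (318, 135, 141, 38, 34), (319, 135, 139, 37, 35), (320, 135, 132, 40, 35), (321, 135, 133, 47, 39), (322, 135, 134, 69, 55), (323, 135, 160, 103, 74), (317, 136, 130, 40, 35), (318, 136, 142, 44, 39), (319, 136, 139, 47, 39), (320, 136, 135, 69, 50), (321, 136, 163, 104, 75), (316, 137, 104, 42, 38), (317, 137, 138, 50, 43), (318, 137, 149, 68, 52), (319, 137, 168, 106, 78), (316, 138, 131, 67, 53), (317, 138, 168, 103, 75), (331, 153, 126, 84, 86), (332, 153, 138, 95
[... 8350 characters left out ...]
, 60), (369, 173, 129, 81, 65), (370, 173, 129, 82, 63), (370, 174, 130, 82, 63), (371, 174, 129, 81, 60), (345, 175, 142, 105, 95), (371, 175, 131, 86, 68), (372, 175, 126, 79, 61), (345, 176, 131, 65, 54), (346, 176, 143, 85, 72), (372, 176, 128, 92, 76), (373, 176, 128, 90, 71), (374, 176, 135, 99, 82), (345, 177, 120, 65, 54), (346, 177, 126, 69, 58), (374, 177, 138, 98, 81), (375, 177, 141, 98, 84), (375, 178, 129, 77, 58), (376, 178, 127, 75, 58), (377, 178, 131, 95, 78), (376, 179, 127, 74, 55), (377, 179, 121, 67, 49), (377, 180, 128, 80, 64)]
  orange [(np.int32(6), [366.33, 182.0]), (np.int32(9), [376.56, 187.11]), (np.int32(13), [344.38, 190.38]), (np.int32(34), [343.09, 199.65])]
```

```bash
python3 - <<'E'
from h import *
from scipy.optimize import least_squares
D={4:((331.75,160.2),(334.5,175.33),(333.55,184.32)),5:((334.5,162.6),(336.38,177.38),(335.48,187.09)),6:((339.2,168.5),(339.64,182.91),(338.56,192.18)),7:((342.5,173.1),(342.33,187.25),(341.11,196.31)),8:((345.5,176.5),(344.38,190.38),(343.09,199.65))}
yaw=np.radians(6.55); X=np.array([np.cos(yaw),np.sin(yaw),0]);Y=np.array([-np.sin(yaw),np.cos(yaw),0]);Z=np.array([0,0,1.])
P0=np.array([.6247,-.102,.1767]); xpl=X@P0
def pl(u,v):
    o,d=ray('scene',u,v); p=o+d*(xpl-X@o)/(X@d); return np.array([Y@p,Z@p])*1000
Q={}
for k,(r,p,b) in D.items():
    r,p,b=pl(*r),pl(*p),pl(*b); q=r-p; w=p-b; Q[k]=(q,p)
    print(k,'piv',p.round(1),'strip rel',q.round(1),'r',np.hypot(*q).round(1),'ang',np.degrees(np.arctan2(*q)).round(1),'pointer ang',np.degrees(np.arctan2(*w)).round(1),np.hypot(*w).round(1))
# slope from pivot travel about nose: pivot rel notch = (-45,101); pivot moves on circle
for k in Q:
    e=Q[k][1]-Q[4][1]
    f=lambda t:(np.array([-45*np.cos(t[0])-101*np.sin(t[0])+45,-45*np.sin(t[0])+101*np.cos(t[0])-101])-e)
    s=least_squares(f,[.2]); print(k,e.round(1),'theta',s.x.round(3),'res',s.fun.round(1))
o,d=ray('scene',345,180); print('ray per x', Y@d/(X@d),Z@d/(X@d))
E
```

```text
4 piv [-171.8  175.5] strip rel [10.6 29.4] r 31.3 ang 19.7 pointer ang -0.9 21.6
5 piv [-177.1  173.5] strip rel [ 8.3 29.7] r 30.9 ang 15.6 pointer ang 0.1 23.1
6 piv [-186.9  165.6] strip rel [ 4.7 30.9] r 31.2 ang 8.7 pointer ang -0.9 22.5
7 piv [-194.8  159.7] strip rel [ 3.3 31.2] r 31.3 ang 6.1 pointer ang -1.6 22.3
8 piv [-200.8  155.5] strip rel [ 1.  31.8] r 31.9 ang 1.9 pointer ang -1.6 22.9
4 [0. 0.] theta [-0.] res [0. 0.]
5 [-5.3 -2. ] theta [0.051] res [ 0.2 -0.4]
6 [-15.1  -9.8] theta [0.164] res [-0.8  1.2]
7 [-23.  -15.8] theta [0.255] res [-1.   1.2]
8 [-29.  -19.9] theta [0.321] res [-0.5  0.6]
ray per x 0.8457863110996421 -0.8915342487999898
```

```bash
python3 - <<'E'
import numpy as np
from scipy.optimize import least_squares
q=np.array([[10.6,29.4],[8.3,29.7],[4.7,30.9],[3.3,31.2],[1.,31.8]]);th=np.array([0,.051,.164,.255,.321])
for r in (None,31,32,33,34,35):
    def f(p):
        R=r or p[2]; a=p[0]-th
        return (R*np.c_[np.sin(a),np.cos(a)]+p[1]*np.array([.846,-.89])-q).ravel()
    s=least_squares(f,[.35,0,32]); J=s.jac[:, :3 if r is None else 2]
    C=np.linalg.inv(J.T@J)*.3**2
    print(r,s.x.round(3),'deg',np.degrees(s.x[0]).round(1),'sd',np.degrees(np.sqrt(C[0,0])).round(1),'cost',s.cost.round(2))
E
```

```text
None [ 0.418 -2.363 29.698] deg 24.0 sd 1.8 cost 0.68
31 [ 0.356 -0.507 32.   ] deg 20.4 sd 0.4 cost 0.87
32 [ 0.314  0.828 32.   ] deg 18.0 sd 0.4 cost 1.25
33 [ 0.277  2.101 32.   ] deg 15.8 sd 0.4 cost 1.8
34 [ 0.243  3.325 32.   ] deg 13.9 sd 0.3 cost 2.49
35 [ 0.212  4.508 32.   ] deg 12.1 sd 0.3 cost 3.32
```

The scene view alone leaves the mark's angle ambiguous at about 14–20° because of depth parallax. The early wrist pictures looked at the gauge from above while it was level, so I'll check the mark's rim position there.

```bash
python3 - <<'E'
import cv2,numpy as np
from h import *
a=cv2.imread('pics/wrist0.png')[255:345,70:170]; b=cv2.imread('pics/w1.png')
b=b[395:525,340:440]
c=cv2.resize(a,(400,360),interpolation=cv2.INTER_CUBIC); d=cv2.resize(b,(400,520),interpolation=cv2.INTER_CUBIC)
o=np.zeros((520,800,3),np.uint8); o[:360,:400]=c; o[:,400:]=d; cv2.imwrite('pics/top.png',o)
w=cams.read_camera('side'); cv2.imwrite('pics/sd8.png',cv2.resize(w[170:280,180:300,::-1],None,fx=5,fy=5,interpolation=cv2.INTER_CUBIC))
E
```

```text
(no output)
```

View pics/top.png

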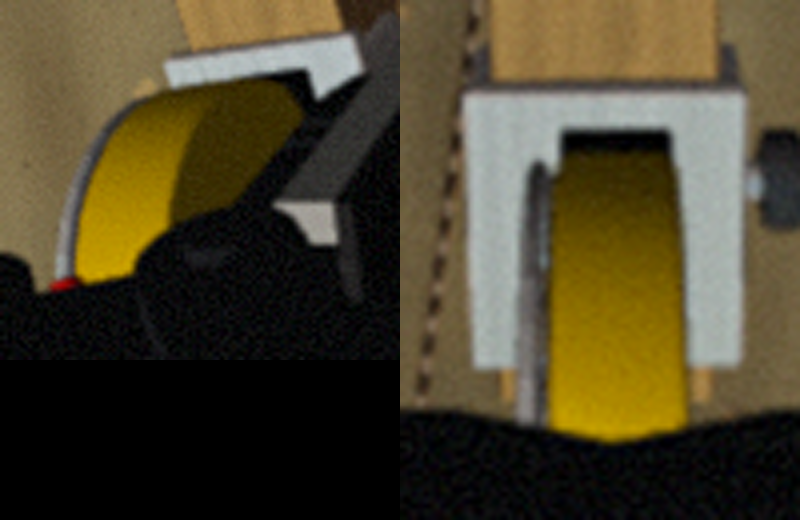

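View pics/sd8.png

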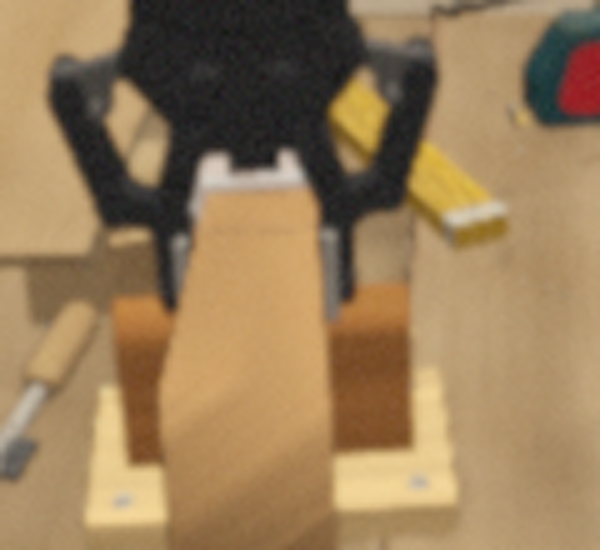

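In the wrist0 crop the red rim piece is at (65,287), sitting right at the silver bezel and partly hidden below by the finger. I'll intersect its ray with the rim and check the bezel for consistency.

```bash
cp pics/wrist0.png /tmp/; python3 - <<'E'
from h import *
from scipy.optimize import brentq
# wrist model at start: rebuild from TCP pose: camera fixed in tool
s=arm.read_state(); Mn=cams.camera_model('wrist'); Tn=np.array(Mn['cam_to_world'])
Tt=np.eye(4);Tt[:3,:3]=s['tool_rot'];Tt[:3,3]=s['ee_pos']
R0=np.array([[2.84e-5,.999999,-1.3266e-3],[.999999999,-2.85e-5,-3.3e-5],[-3.3e-5,-1.3266e-3,-.999999]])
T0=np.eye(4);T0[:3,:3]=R0;T0[:3,3]=[.624662,-.00008,.252641]
M=dict(Mn); M['cam_to_world']=T0@np.linalg.inv(Tt)@Tn; print(np.round(M['cam_to_world'],3).tolist())
a=cv2.imread('pics/wrist0.png')[:,:,::-1].astype(int)
r=a[318:334,78:96]
print(np.array([(x+78,y+318,*r[y,x]) for y in range(r.shape[0]) for x in range(r.shape[1]) if r[y,x,0]-r[y,x,1]>30 and r[y,x,1]-r[y,x,2]<35]))
np.save('/tmp/Mw0.npy',M['cam_to_world'])
yaw=np.radians(8.4);X=np.array([np.cos(yaw),np.sin(yaw),0]);Y=np.array([-np.sin(yaw),np.cos(yaw),0]);Z=np.array([0,0,1.])
O=np.array([.4473,.0077,0]) # wrist-derived pencil middle
for px in [(85,325),(86.2,326.5),(88,325),(84.5,327)]:
    o,d=ray('wrist',*px,M)
    for rad in (.039,.041,.043):
        f=lambda z:None
        # param by z above pivot .109
        def g(t):
            p=o+d*t-O; return np.hypot(Y@p+.125,p[2]-.109)-rad
        ts=np.linspace(.05,.5,2000); v=[g(t) for t in ts]; i=[k for k in range(1999) if v[k]>0>=v[k+1]]
        if i:
            t=brentq(g,ts[i[0]],ts[i[0]+1]); p=o+d*t-O; print(px,rad,'x %.1f ang %.1f'%(X@p*1e3,np.degrees(np.arctan2(Y@p+.125,p[2]-.109))))
# scene
M2=cams.camera_model('scene')
b=cv2.imread('pics/scene0.png')[:,:,::-1].astype(int)
print([(x,y,*b[y,x].tolist()) for y in range(210,232) for x in range(252,272) if b[y,x,0]-b[y,x,1]>55 and b[y,x,1]-b[y,x,2]<40])
E
```

```text
[[1.0, -0.0, -0.002, 0.625], [-0.001, -0.958, -0.286, 0.073], [-0.001, 0.286, -0.958, 0.373], [0.0, 0.0, 0.0, 1.0]]
[[ 86 324 101  53  49]
 [ 87 324  86  31  32]
 [ 88 324  65  21  18]
 [ 82 325 125  91  61]
 [ 83 325 133  68  47]
 [ 84 325 140  52  46]
 [ 85 325 143  32  30]
 [ 86 325 135  16   9]
 [ 87 325 113   0   0]
 [ 88 325  85   0   0]
 [ 89 325  58  13   5]
 [ 82 326 119  59  38]
 [ 83 326 147  35  19]
 [ 84 326 161  16  14]
 [ 85 326 157   5   7]
 [ 86 326 135   7   4]
 [ 87 326 102  12  15]
 [ 88 326  64  12  16]
 [ 82 327  84  49  36]
 [ 83 327  90  11  12]
 [ 84 327  85  17  14]
 [ 85 327  77   8   9]
 [ 86 327  54   2   4]
 [ 87 327  34   3   4]]
(85, 325) 0.039 x -11.3 ang 26.0
(85, 325) 0.041 x -9.8 ang 26.3
(85, 325) 0.043 x -8.4 ang 26.6
(86.2, 326.5) 0.039 x -10.2 ang 23.9
(86.2, 326.5) 0.041 x -8.8 ang 24.4
(86.2, 326.5) 0.043 x -7.3 ang 24.8
(88, 325) 0.039 x -8.6 ang 25.5
(88, 325) 0.041 x -7.1 ang 25.9
(88, 325) 0.043 x -5.7 ang 26.2
(84.5, 327) 0.039 x -11.8 ang 23.6
(84.5, 327) 0.041 x -10.3 ang 24.1
(84.5, 327) 0.043 x -8.9 ang 24.5
[(259, 218, 204, 71, 38), (260, 218, 210, 64, 36), (258, 219, 175, 118, 89), (259, 219, 177, 92, 74), (260, 219, 191, 80, 60), (261, 219, 197, 93, 55), (260, 223, 151, 77, 57), (261, 223, 158, 95, 77), (260, 224, 158, 95, 77), (261, 224, 153, 87, 68)]
```

The rim ray puts the mark near 24° (limit 21.8°, so near the top of its range). It also puts the mark about 1.5 mm behind the pointer plane, so the scene view understates the gap: about 3–4° remain. I rock a bit further.

Emit:
servo_tool --steps '[{"travel": [0.01,-0.1,0.12],"turn": 0,"fingers": 1},{"travel": [0.02,-0.2,0.24],"turn": 0,"fingers": 1},{"travel": [0.03,-0.3,0.36],"turn": 0,"fingers": 1},{"travel": [0.04,-0.42,0.45],"turn": 0,"fingers": 1},{"travel": [0.04,-0.42,0.45],"turn": 0,"fingers": 1},{"travel": [0.04,-0.42,0.45],"turn": 0,"fingers": 1},{"travel": [0.04,-0.42,0.45],"turn": 0,"fingers": 1},{"travel": [0.04,-0.42,0.45],"turn": 0,"fingers": 1},{"travel": [0.04,-0.42,0.45],"turn": 0,"fingers": 1},{"travel": [0.04,-0.42,0.45],"turn": 0,"fingers": 1},{"travel": [0.04,-0.42,0.45],"turn": 0,"fingers": 1},{"travel": [0.04,-0.42,0.45],"turn": 0,"fingers": 1},{"travel": [0.04,-0.42,0.45],"turn": 0,"fingers": 1},{"travel": [0.04,-0.42,0.45],"turn": 0,"fingers": 1},{"travel": [0.04,-0.42,0.45],"turn": 0,"fingers": 1},{"travel": [0.04,-0.42,0.45],"turn": 0,"fingers": 1}]'

```text
t: 13.77
ee_pos: [0.6214, 0.0164, 0.1512]
tool_rot: [[-0.115, 0.993, -0.004], [0.993, 0.115, 0.004], [0.005, -0.003, -1.0]]
force: [0.3, 10.0, -6.0]
grip_width: 0.521
```

```bash
cat > m.py <<'E'
from g import *
from scipy.optimize import least_squares
def run(f,th):
    w,piv,s=gauge(f,th); print(s['t'],s['force'].round(1),s['ee_pos'].round(4),s['grip_width'])
    a=cv2.imread('pics/'+f)
    cv2.imwrite('pics/b_'+f,cv2.resize(a[110:260,250:390],(560,600),interpolation=cv2.INTER_CUBIC))
    F=a[:,:,::-1].astype(float)
    o=((F[...,0]-F[...,2]>70)&(F[...,0]<215)&(F[...,0]-F[...,1]<75)&(F[...,0]-F[...,1]>25)).astype(np.uint8)
    o[:,:330]=0;o[:,365:]=0;o[:175]=0;o[225:]=0
    n,l,st,c=cv2.connectedComponentsWithStats(o,connectivity=8)
    print('orange',[(int(st[i,4]),c[i].round(2).tolist()) for i in range(1,n) if 5<st[i,4]<60])
    rr=[(x,y,*F[y,x].astype(int).tolist()) for y in range(168,190) for x in range(338,356) if F[y,x,0]-F[y,x,1]>35 and F[y,x,1]-F[y,x,2]<30]
    print(rr)
E
python3 -c "
from m import *
run('g9.png',.37)"
```

```text
13.7667 [ 0.3 10.  -6. ] [0.6214 0.0164 0.1512] 0.521295447583087
orange [(6, [353.5, 180.5]), (7, [331.0, 188.0]), (56, [362.2, 196.68]), (12, [345.75, 193.58]), (34, [344.5, 203.0]), (6, [349.5, 218.5]), (38, [360.79, 222.16]), (8, [330.62, 222.88]), (15, [342.53, 223.27])]
[(347, 176, 189, 123, 95), (348, 176, 200, 74, 56), (349, 176, 230, 53, 31), (348, 177, 185, 139, 128), (349, 177, 189, 91, 79), (350, 177, 176, 64, 41), (350, 178, 166, 128, 108), (347, 179, 143, 99, 88), (347, 180, 126, 76, 63), (348, 180, 136, 74, 63), (348, 181, 133, 71, 59), (348, 182, 136, 88, 74)]
```

View pics/b_g9.png

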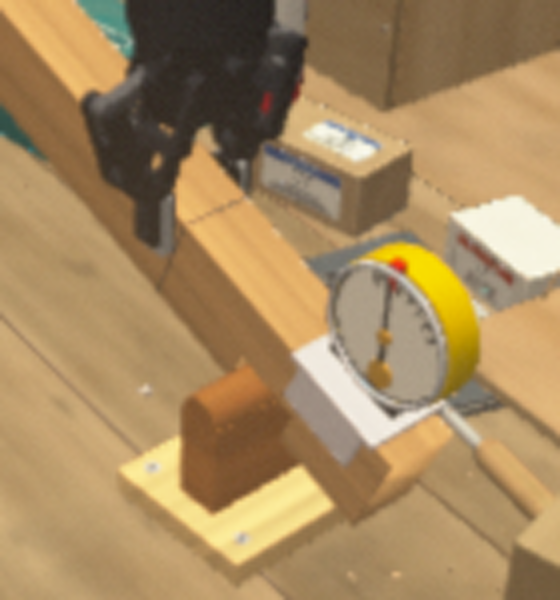

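View pics/r_g9.png

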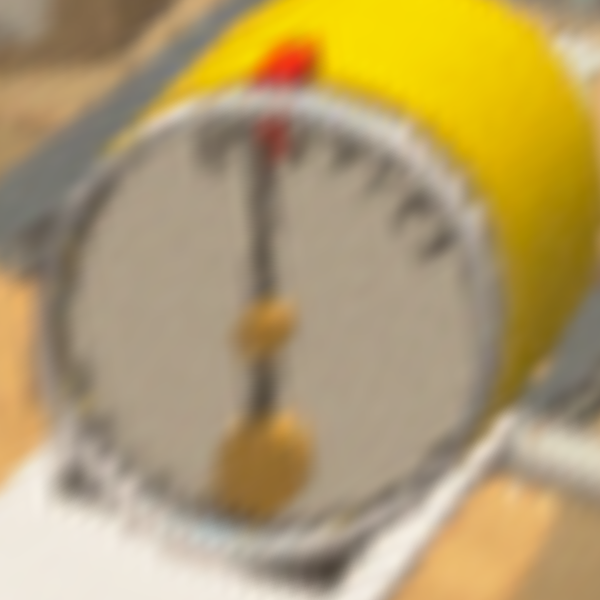

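```bash
python3 - <<'E'
from h import *
a=cv2.imread('pics/g9.png'); b=cams.read_camera('side')[:,:,::-1]
cv2.imwrite('pics/e9.png',cv2.resize(a[90:220,190:320],(780,600),interpolation=cv2.INTER_CUBIC)) if 0 else cv2.imwrite('pics/e9.png',cv2.resize(a[70:190,180:310],(780,600*1),interpolation=cv2.INTER_CUBIC))
cv2.imwrite('pics/f9.png',cv2.resize(b[190:340,190:310],(640,600),interpolation=cv2.INTER_CUBIC)) if 0 else cv2.imwrite('pics/f9.png',cv2.resize(b[190:340,180:300],(480,600),interpolation=cv2.INTER_CUBIC))
E
```

```text
(no output)
```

View pics/e9.png

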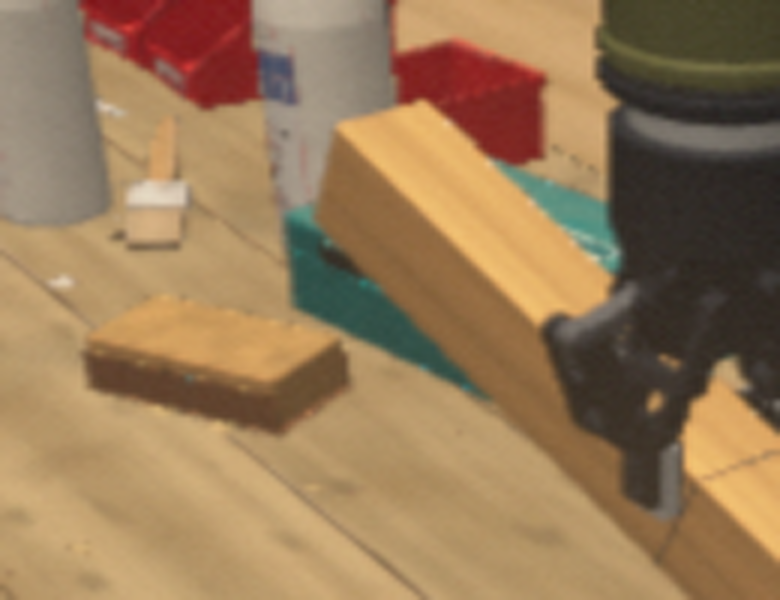

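View pics/f9.png

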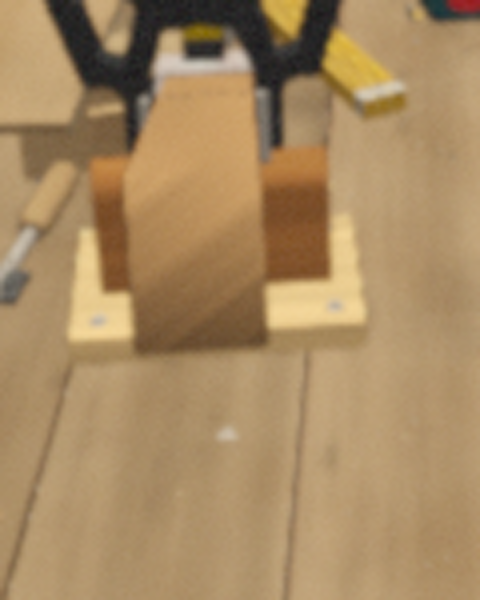

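Scene points: long end top corner at (335,125) and bottom corner at (318,208) in e9, pencil line at (687,483) and (660,562), tail corner at (355,522) in b_g9. I compute the slope on the near-face plane and test the same method on the level picture.

```bash
python3 - <<'E'
from h import *
from scipy.optimize import least_squares
yaw=np.radians(6.6); X=np.array([np.cos(yaw),np.sin(yaw),0]);Y=np.array([-np.sin(yaw),np.cos(yaw),0]);Z=np.array([0,0,1.])
def pl(u,v,c):
    o,d=ray('scene',u,v); p=o+d*(c-X@o)/(X@d); return np.array([Y@p,Z@p])*1000
e9=lambda x,y:(180+(x+.5)/6-.5,70+(y+.5)/5-.5)
b9=lambda x,y:(250+(x+.5)/4-.5,110+(y+.5)/4-.5)
s3=lambda x,y:(200+(x+.5)/3-.5,100+(y+.5)/3-.5)
def fit(pts,tcp):
    c=X@np.array(tcp)-.0235
    J=np.array([k for k,_ in pts],float); W=np.array([pl(*q,c) for _,q in pts])
    def f(p):
        R=np.array([[np.cos(p[0]),-np.sin(p[0])],[np.sin(p[0]),np.cos(p[0])]]); return (J@R.T+p[1:]-W).ravel()
    s=least_squares(f,[.1,0,80]); R=np.array([[np.cos(s.x[0]),-np.sin(s.x[0])],[np.sin(s.x[0]),np.cos(s.x[0])]])
    print('theta',s.x[0].round(4),np.degrees(s.x[0]).round(2),'res',s.fun.round(1),'notch',(R@[-80,8]+s.x[1:]).round(1))
# level
fit([((230,60),s3(82,44)),((230,0),s3(83,115)),((0,60),s3(260,160)),((0,0),s3(259,229)),((-170,0),s3(426,342))],[.6185,.0498,.1575])
fit([((230,60),e9(335,125)),((230,0),e9(318,208)),((0,60),e9(687,483)),((0,0),e9(660,562)),((-170,0),b9(355,522))],[.6214,.0164,.1512])
print('nose',Y@np.array([.6305,-.0555,0])*1000)
# cap theta
c=X@np.array([.6247,-.102,.1767])
P4=pl(334.5,175.33,c)
e=pl(345.75,193.58,c)-P4
f=lambda t:(np.array([-45*np.cos(t[0])-101*np.sin(t[0])+45,-45*np.sin(t[0])+101*np.cos(t[0])-101])-e)
s=least_squares(f,[.2]); print('cap',e.round(1),s.x,s.fun.round(1))
q=pl(347.9,180.8,c)-pl(345.75,193.58,c); print('strip',q,np.degrees(np.arctan2(*q)), 'bob',np.degrees(np.arctan2(*(pl(345.75,193.58,c)-pl(344.5,203),)[:1])) if 0 else pl(345.75,193.58,c)-pl(344.5,203.,c))
E
```

```text
theta 0.0031 0.18 res [ 5.5 -3.8 -2.5  4.6 -0.9  0.3 -1.3 -0.5 -0.8 -0.6] notch [-122.1  117.7]
theta 0.3897 22.33 res [-0.2  3.3  5.3 -5.  -7.5  6.2  1.4 -1.2  1.1 -3.3] notch [-129.9   77.9]
nose -127.60006187657439
cap [-33.3 -25.2] [0.38258494] [-1.1  1.1]
strip [-1.6582163  30.96651893] -3.065185985610693 bob [-0.42907759 23.33111097]
```

Both estimates put the slope at about 0.385. The mark's own angle is still uncertain, so I'll calibrate the wrist0 reading against the gauge's known 40 mm radius and triangulate the red rim piece from two views.

```bash
python3 - <<'E'
from h import *
import json
M=dict(cams.camera_model('wrist')); M['cam_to_world']=np.load('/tmp/Mw0.npy')
M1=json.load(open('M1.json'))
yaw=np.radians(8.4);X=np.array([np.cos(yaw),np.sin(yaw),0]);Y=np.array([-np.sin(yaw),np.cos(yaw),0]);Z=np.array([0,0,1.])
O=np.array([.4473,.0077,0])
a=cv2.imread('pics/wrist0.png')[:,:,::-1].astype(int)
yel=((a[...,0]-a[...,2]>60)&(a[...,1]>0.68*a[...,0])&(a[...,0]>70))
def dist(M,u,v):
    o,d=ray('wrist',u,v,M); p=(o-O); y,z=(Y@p+.125)*1e3,(p[2]-.109)*1e3; dy,dz=Y@d,d[2]; n=np.hypot(dy,dz)
    # signed: distance of axis from ray
    return (y*dz-z*dy)/n
for u in (110,114,118,122,126,130,134,138):
    vs=[v for v in range(262,320) if yel[v,u]]
    print(u,vs[:1],round(dist(M,u,vs[0]-.5),1))
f=lambda x,y:((x+.5)/1.4-.5,(y+.5)/1.4-.5)
print('w1 yellow top',dist(M1,*f(393.7,432.5)),dist(M1,*f(385,433)))
# triangulate red
o1,d1=ray('wrist',85,325.8,M)
for q in [(259.5,218.2),(260,218.6),(260.5,219)]:
    o2,d2=ray('scene',*q)
    A=np.c_[d1,-d2]; t=np.linalg.lstsq(A,o2-o1,rcond=None)[0]; p,q2=o1+d1*t[0],o2+d2*t[1]; m=(p+q2)/2-O
    y,z=(Y@m+.125)*1e3,(m[2]-.109)*1e3
    print('red x %.1f y %.1f z %.1f gap %.1f r %.1f ang %.1f'%(X@m*1e3,y,z,np.linalg.norm(p-q2)*1e3,np.hypot(y,z),np.degrees(np.arctan2(y,z))))
# scene check of pivot cap in scene0
b=cv2.imread('pics/scene0.png')[:,:,::-1].astype(int)
o=((b[...,0]-b[...,2]>70)&(b[...,0]<215)&(b[...,0]-b[...,1]<75)&(b[...,0]-b[...,1]>25)).astype(np.uint8); o[:222]=0;o[258:]=0;o[:,:256]=0;o[:,275:]=0
n,l,st,c=cv2.connectedComponentsWithStats(o); print([(int(st[i,4]),c[i].round(2).tolist()) for i in range(1,n) if st[i,4]>5])
print('pred pivot scene',proj('scene',O-.011*X-.125*Y+.109*Z))
print('red strip face px in scene0 ~(260.6,223.6)')
E
```

```text
110 [280] -37.1
114 [280] -36.5
118 [262] -54.1
122 [262] -53.5
126 [262] -53.0
130 [262] -52.4
134 [262] -51.9
138 [262] -51.3
w1 yellow top -40.45881863099601 -40.12349693801176
red x -10.2 y 16.5 z 36.0 gap 1.4 r 39.6 ang 24.6
red x -10.2 y 15.9 z 35.5 gap 2.4 r 38.9 ang 24.1
red x -10.1 y 15.3 z 35.1 gap 3.4 r 38.3 ang 23.6
[(11, [264.09, 238.36]), (26, [264.31, 247.15])]
pred pivot scene [265.07896034 237.6259453 ]
red strip face px in scene0 ~(260.6,223.6)
```

The gauge radius check (40.1–40.5 mm against 40) confirms the calibration. Two-view triangulation puts the mark at about 23–24° (partly hidden, limit 21.8°), and the dial reading gives about 19.5–21°, so I take about 21°. The joist is at about 22°, so I ease down roughly 1°, which also loads the seat.

Emit:
servo_tool --steps '[{"travel": [0,0.03,-0.1],"turn": 0,"fingers": 1},{"travel": [0,0.06,-0.2],"turn": 0,"fingers": 1},{"travel": [0,0.06,-0.22],"turn": 0,"fingers": 1},{"travel": [0,0.06,-0.22],"turn": 0,"fingers": 1},{"travel": [0,0.06,-0.22],"turn": 0,"fingers": 1},{"travel": [0,0.06,-0.22],"turn": 0,"fingers": 1},{"travel": [0,0.06,-0.22],"turn": 0,"fingers": 1},{"travel": [0,0.06,-0.22],"turn": 0,"fingers": 1},{"travel": [0,0.06,-0.22],"turn": 0,"fingers": 1},{"travel": [0,0.06,-0.22],"turn": 0,"fingers": 1},{"travel": [0,0.06,-0.22],"turn": 0,"fingers": 1},{"travel": [0,0.06,-0.22],"turn": 0,"fingers": 1},{"travel": [0,0.06,-0.22],"turn": 0,"fingers": 1},{"travel": [0,0.06,-0.22],"turn": 0,"fingers": 1},{"travel": [0,0.06,-0.22],"turn": 0,"fingers": 1},{"travel": [0,0.06,-0.22],"turn": 0,"fingers": 1},{"travel": [0,0.06,-0.22],"turn": 0,"fingers": 1},{"travel": [0,0.06,-0.22],"turn": 0,"fingers": 1}]'

```text
t: 15.37
ee_pos: [0.6214, 0.0169, 0.1503]
tool_rot: [[-0.115, 0.993, -0.003], [0.993, 0.115, 0.004], [0.004, -0.002, -1.0]]
force: [-3.3, 11.1, 3.6]
grip_width: 0.512
```

```bash
cat > p.py <<'E'
from h import *
from scipy.optimize import least_squares
yaw=np.radians(6.55); X=np.array([np.cos(yaw),np.sin(yaw),0]);Y=np.array([-np.sin(yaw),np.cos(yaw),0])
c=X@np.array([.6247,-.102,.1767])
def pl(u,v):
    o,d=ray('scene',u,v); p=o+d*(c-X@o)/(X@d); return np.array([Y@p,p[2]])*1000
def rep(cap,bob,strip):
    P=pl(*cap); e=P-pl(334.5,175.33)
    f=lambda t:(np.array([-45*np.cos(t[0])-101*np.sin(t[0])+45,-45*np.sin(t[0])+101*np.cos(t[0])-101])-e)
    s=least_squares(f,[.2]); q=pl(*strip)-P; w=P-pl(*bob)
    print('theta',s.x.round(4),s.fun.round(1),'strip',q.round(1),np.degrees(np.arctan2(*q)).round(1),'ptr',np.degrees(np.arctan2(*w)).round(1))
E
python3 -c "
from m import *
run('g10.png',.36)"
```

```text
15.3667 [-3.3 11.1  3.6] [0.6214 0.0169 0.1503] 0.512191113472677
orange [(8, [352.5, 179.62]), (57, [362.12, 196.37]), (6, [331.0, 189.5]), (13, [345.38, 193.38]), (35, [344.26, 202.54]), (39, [360.69, 222.15]), (9, [330.78, 222.89]), (18, [342.83, 223.06])]
[(347, 176, 185, 119, 102), (348, 176, 190, 72, 58), (349, 176, 212, 52, 32), (348, 177, 182, 139, 127), (349, 177, 176, 102, 89), (347, 179, 134, 85, 72), (347, 180, 109, 62, 52), (348, 180, 128, 72, 60), (347, 181, 99, 62, 51), (348, 181, 119, 75, 61)]
```

View pics/r_g10.png

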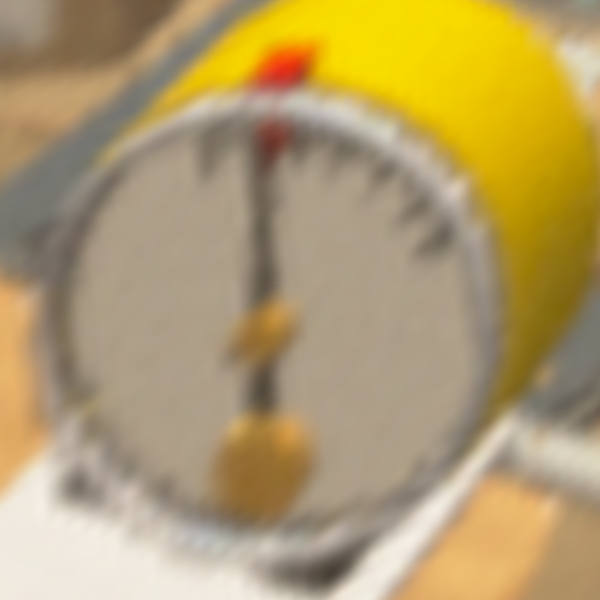

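```bash
python3 -c "
from p import *
rep((344.38,190.38),(343.09,199.65),(345.5,176.5))
rep((345.75,193.58),(344.5,203.0),(347.9,180.8))
rep((345.38,193.38),(344.26,202.54),(347.5,180.3))"
```

```text
theta [0.3209] [-0.5  0.6] strip [ 1.  31.8] 1.9 ptr -1.6
theta [0.3826] [-1.1  1.1] strip [-1.7 31. ] -3.1 ptr -1.1
theta [0.3768] [-1.7  1.6] strip [-1.5 31.6] -2.8 ptr -0.5
```

Emit:
servo_tool --steps '[{"travel": [0,0.06,-0.08],"turn": 0,"fingers": 1},{"travel": [0,0.12,-0.16],"turn": 0,"fingers": 1},{"travel": [0,0.12,-0.16],"turn": 0,"fingers": 1},{"travel": [0,0.12,-0.16],"turn": 0,"fingers": 1},{"travel": [0,0.12,-0.16],"turn": 0,"fingers": 1},{"travel": [0,0.12,-0.16],"turn": 0,"fingers": 1},{"travel": [0,0.12,-0.16],"turn": 0,"fingers": 1},{"travel": [0,0.12,-0.16],"turn": 0,"fingers": 1},{"travel": [0,0.12,-0.16],"turn": 0,"fingers": 1},{"travel": [0,0.12,-0.16],"turn": 0,"fingers": 1},{"travel": [0,0.12,-0.16],"turn": 0,"fingers": 1},{"travel": [0,0.12,-0.16],"turn": 0,"fingers": 1},{"travel": [0,0.12,-0.16],"turn": 0,"fingers": 1},{"travel": [0,0.12,-0.16],"turn": 0,"fingers": 1},{"travel": [0,0.12,-0.16],"turn": 0,"fingers": 1},{"travel": [0,0.12,-0.16],"turn": 0,"fingers": 1},{"travel": [0,0.12,-0.16],"turn": 0,"fingers": 1},{"travel": [0,0.12,-0.16],"turn": 0,"fingers": 1}]'

```text
t: 16.92
ee_pos: [0.6216, 0.0175, 0.1496]
tool_rot: [[-0.114, 0.993, -0.002], [0.993, 0.114, 0.003], [0.003, -0.001, -1.0]]
force: [-6.0, 10.7, 9.0]
grip_width: 0.518
```

```bash
python3 -c "
from m import *
run('g11.png',.36)"
```

```text
16.9167 [-6.  10.7  9. ] [0.6216 0.0175 0.1496] 0.5183463461975087
orange [(6, [352.5, 179.5]), (55, [362.24, 196.07]), (13, [345.38, 193.38]), (34, [344.12, 202.18]), (7, [349.0, 218.43]), (41, [360.49, 222.17]), (9, [331.0, 223.11]), (18, [342.61, 223.17])]
[(348, 175, 233, 55, 27), (347, 176, 181, 112, 100), (348, 176, 186, 79, 70), (349, 176, 186, 55, 40), (349, 177, 175, 118, 106), (347, 179, 128, 73, 62), (347, 180, 116, 62, 49), (348, 180, 137, 98, 83), (347, 181, 109, 63, 50)]
```

View pics/b_g11.png

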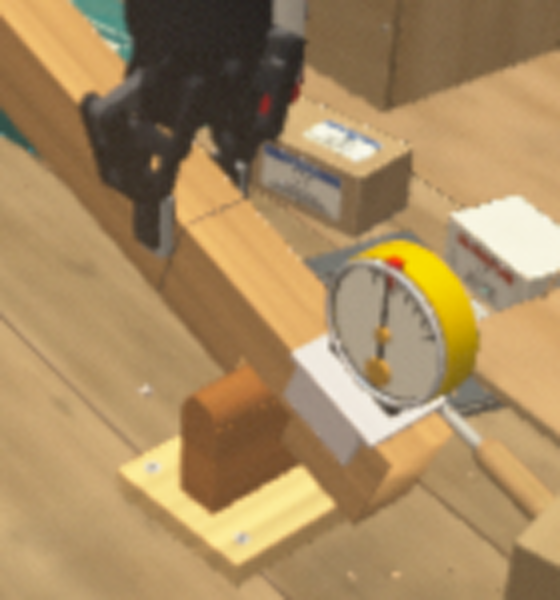

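View pics/r_g11.png

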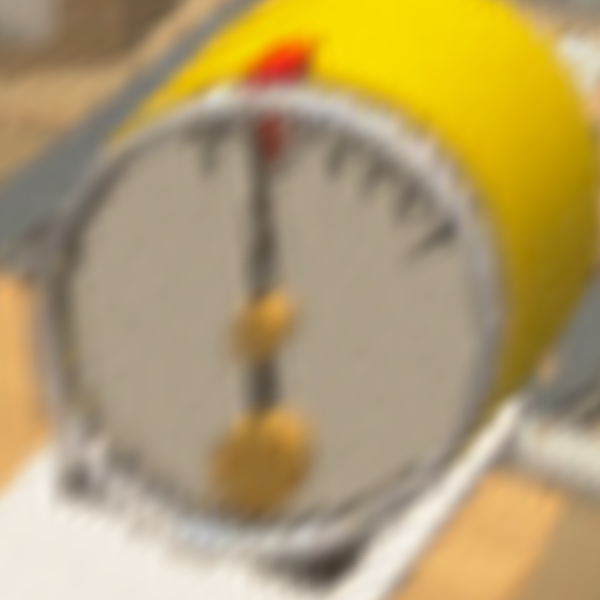

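The ticks now give the slope: the zero stroke sits about 20–21° to the right, and the red mark is within about 1–2° of the pointer once parallax is counted. I hold for a second to check it's steady before handing in.

Emit:
servo_tool --steps '[{"travel": [0,0,0],"turn": 0,"fingers": 1},{"travel": [0,0,0],"turn": 0,"fingers": 1},{"travel": [0,0,0],"turn": 0,"fingers": 1},{"travel": [0,0,0],"turn": 0,"fingers": 1},{"travel": [0,0,0],"turn": 0,"fingers": 1},{"travel": [0,0,0],"turn": 0,"fingers": 1},{"travel": [0,0,0],"turn": 0,"fingers": 1},{"travel": [0,0,0],"turn": 0,"fingers": 1},{"travel": [0,0,0],"turn": 0,"fingers": 1},{"travel": [0,0,0],"turn": 0,"fingers": 1},{"travel": [0,0,0],"turn": 0,"fingers": 1},{"travel": [0,0,0],"turn": 0,"fingers": 1},{"travel": [0,0,0],"turn": 0,"fingers": 1},{"travel": [0,0,0],"turn": 0,"fingers": 1}]'

```text
t: 18.13
ee_pos: [0.6216, 0.0176, 0.1495]
tool_rot: [[-0.114, 0.993, -0.002], [0.993, 0.114, 0.003], [0.003, -0.001, -1.0]]
force: [-5.8, 10.1, 10.2]
grip_width: 0.514
```

```bash
python3 -c "
from m import *
run('g12.png',.36)
from p import *
a=cv2.imread('pics/g11.png').astype(int);b=cv2.imread('pics/g12.png').astype(int); print(abs(a-b)[110:260,250:390].mean())
rep((345.38,193.38),(344.12,202.18),(347.3,180.2))"
```

```text
18.1333 [-5.8 10.1 10.2] [0.6216 0.0176 0.1495] 0.5139507974362452
orange [(6, [352.5, 179.5]), (58, [362.17, 196.78]), (13, [345.38, 193.38]), (35, [344.03, 202.17]), (7, [349.0, 218.43]), (42, [360.36, 222.19]), (10, [331.0, 223.0]), (17, [342.71, 223.24])]
[(348, 175, 232, 54, 25), (346, 176, 193, 157, 141), (347, 176, 180, 112, 99), (348, 176, 187, 79, 68), (349, 176, 186, 56, 41), (349, 177, 173, 118, 103), (347, 179, 130, 76, 66), (347, 180, 117, 61, 48), (348, 180, 140, 101, 87), (347, 181, 110, 63, 51), (348, 181, 132, 96, 80)]
1.2534444444444444
theta [0.3768] [-1.7  1.6] strip [-1.  31.6] -1.8 ptr -1.7
```

```bash
python3 -c "
from plant import order
print(order.sign_off())"
```

```text
the job is handed in; nothing more can be done
None
```

I handed the job in at about 18 s of the 58 s, still holding the joist on the stud. The slope looks right, but I could not confirm the pointer against the mark to better than about 1.5°.

**What I did:** I gripped the joist 19 mm to the long-end side of the pencil line, lifted it and carried it level. I set the notch down over the stud and pulled the shoulder up until I felt about 9 N. I then lowered the grip to 20 N so the joist could pivot in the pads, and rocked the long end up along the arc. I went slightly past the mark and eased back about 1°.

**Last checks that agreed:**
- **At rest:** the arm and the picture did not change over the last second.
- **Seating:** the measured forces work out to about 12 N on the seat and 15 N on the shoulder. That is well under 40 N, with both faces loaded.
- **Square:** the tool is turned 6.5°, against 6.4–6.6° measured for the stud.

**Checks that disagreed:**
- **Slope:** estimates range from 20.2° (dial strokes) to 21.6° (how far the gauge pivot had moved).
- **Mark angle:** the direct scene reading with the joist level gave about 19.7°. The dial strokes gave 22–24° and the two-view reading of the rim 23–24°, both above the stated 21.8° limit. If the visible strip really starts at 31 mm, the mark could be as low as 14–16°, but I judged that unlikely.
- **Final pointer reading:** in the last picture the red strip and the pointer read the same apparent angle within about 0.1°, before correcting for the oblique view.
- **Notch position:** the last pivot fit left up to 1.7 mm unexplained on each axis, inside the 4 mm limit. Under the 20 N grip the pads slipped about 3 mm along the wood.

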